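# Take a gauge-rod reading on the stopped gear unit

## Robot

A 6-joint arm with a two-finger parallel gripper is mounted at the origin on the work surface; the furniture and walls round the work are solid. World frame = base frame: x ahead of the robot, y to its left, z up, the work surface at z = 0. Lengths are in m, angles in rad, forces in N, time in s.
With the tool pointing down it reaches from about 0.375 to 0.975 m from the base axis. Payload 3.8 kg.
Tool frame: the origin (TCP) lies midway between the tips of the shut fingers; the grasp point (between the pads) lies 19 mm behind it; z points along the fingers, y is the direction in which the jaws open and shut (so a half turn about z gives the same grasp; the last joint's range is limited). The gripper opens to 85 mm and grips with 20 to 120 N. Pads are 22 mm wide; open, the fingers measure 114 mm over their backs; the gripper's body (76 mm by 85 mm) begins 54 mm behind the grasp point. The pads swing forward as they close: fully open they stand 13 mm farther back than shut.
Start: joints at [-1.195, 0.264, 1.604, -0, 1.274, -0.037], TCP at [0.271, -0.618, 0.231] pointing down, gripper open.
Joint ranges: [-2.63, 2.63], [-0.94, 2.18], [0.31, 2.57], [-1.31, 4.45], [0, 2.66], [-2.55, 2.55]. Speed limits (rad/s): [2.57, 2.57, 3.14, 3.14, 3.14, 3.14].

## Interface

Orientations are given as a rotation vector (axis times angle).
In Python, from workcell import bot gives the robot as it stands.
- The arm moves only by the tool arm_command, never from a script. Its argument "targets" is text: rows parted by semicolons, each of 7 numbers parted by spaces: the shift along the tool's x, y, z in mm, then the turn, a rotation vector about the tool's x, y, z in degrees, then the opening, from 0 (shut) to 1 (fully open). A call has 1 to 10 rows; each row is the pose to reach, as a shift and turn from the pose commanded when the call began, along the tool's axes at that moment; what a row does not reach only later rows make up. A row lasts 1/12 s, in which the tool goes at most 41.7 mm and 7.16 degrees, less where a joint would pass 70% of its speed; a pose out of reach is approached as far as the arm can. A call with a gripper value outside its range is refused whole. The fingers move at their own pace and stop on an object; "newtons" is the grip in N (left out, the last holds). Time passes only in rows, so rows that repeat a pose let the fingers close. It gives the time, the measured TCP pose, the force and the opening at its end, in the units of the state.
- bot.read_state(): the state, without advancing time (a new reading comes with each control period).
- bot.read_camera(name): name is "scene" or "top"; returns (picture, depth): 480x640x3 uint8, blue, green, red; 480x640 float32, m along the optical axis (not along the pixel's ray), 0 where there is no reading.
- bot.camera_params(name): a dict with "fov_y" (degrees; the focal length in pixels is half the picture's height over the tangent of half this angle, whatever the lens; pixels are square), "cx", "cy" (the principal point, pixels), "xyz" and "rotation" of the camera in the world. Camera axes: x right, y up, looking along -z (the intrinsics and any distortion apply to the point x, -y, -z); pixel columns grow to the right and rows downward; lengths in m; the calibration is good to about 2 mm. A picture is of the moment at which its call begins. camera_params takes no time and is no camera call.
- bot.finish_job(): hands the job in, once; it reports no verdict.
The state is a dict: "time": time; "q": joint angles; "joint_vel": joint speeds; "joint_torque": joint torques, N m; "tool_pos": TCP position; "tcp_rot": TCP orientation; "wrist_force": force on the tool from outside, world axes, zero at the start; "torque": the same for the moment, N m; "width": opening from 0.0 (shut) to 1.0 (fully open).
Only numpy, scipy, OpenCV 4.12 (cv2) and the standard library are available. Lean on these libraries where they do the work, as an engineer would, in place of code of your own. Each camera call takes 0.05 s, during which the arm holds its last target.

## Task

Press the red stop button and then, as a separate press, the yellow release button on the control box (never the green start button); then take the gauge rod from its cradle by the orange handle and slide it gently down the slanting guide tube of the gear unit until its collar sits on the tube's mouth. Draw the rod right out again and hold it level with its marked tip over the small steel tray, about 20 cm above the table, for reading; finish still holding it there, motionless and touching nothing but the gripper. Leave the can, the check weight and the tape roll where they are.

Things in the scene. Friction and masses are not known exactly. Their poses are not given: they have to be found in the camera images.
- red (a joint): travel of the red button, m: 0 up, 0.006 fully down; spring, 5 N at the bottom, returns by itself; counts as pressed beyond 0.004
- yellow (a joint): travel of the yellow button, same make as the red one
- green (a joint): travel of the green button, same make; must not be pressed
- red_top (a point): centre of the top face of the red button (28 mm wide, pressed straight down). The three buttons stand in a row, 52 mm apart, in any order, on a grey fixed control box 85 x 180 mm and 38 mm high; each sits in a black ring 44 mm wide, its top face 56 mm above the table and 6 mm above the ring
- yellow_top (a point): centre of the top face of the yellow button, 28 mm wide
- green_top (a point): centre of the top face of the green button, 28 mm wide
- gauge_rod: gauge rod, about 0.12 kg, starting level in the cradle. Origin: on the rod's axis in the stop face of the brass collar (32 mm wide, 6 mm thick, from x = 0 to +6 mm). x axis along the rod from tip to handle: steel rod 8 mm thick with rounded tip from x = 0 to -116 mm, with four black rings near the tip; orange handle from x = +6 to +90 mm, 14 mm wide (y) and 20 mm high (z). z up as it lies
- rod_tip (a point): tip of the gauge rod, on its axis 116 mm from the collar's stop face
- rod_grip (a point): where to grip the orange handle: on the axis, 42 mm behind the collar's stop face; the sides to grip face +-y of the gauge rod
- cradle: fixed cradle, axes as the rod's at the start. Its origin is on the table under the collar; the rod's axis lies 65 mm above the table. Two notched posts: one under the steel rod at x = -55 mm (top 74 mm above the table), one under the handle's far end at x = +73 to +83 mm (top 68 mm); base plate 46 mm wide, 8 mm high. The rod lifts straight up out of it
- gear_unit: fixed gear unit with blue motor. Origin on the table, 60 mm in x behind the point under the tube's mouth. Guide tube in its x-z plane (y = 0), rising towards +x. Grey housing beside the tube: x -60 to +30 mm, y -95 to -18 mm, up to 100 mm high; motor from x = -60 to -110 mm, y -93 to -20 mm, up to 90 mm high; base plate x -75 to +50 mm, y -113 to +23 mm
- guide_tube: steel guide tube fixed to the gear unit. Origin: centre of its mouth, 145 mm above the table. z axis: along the tube, out of the mouth, 40 degrees above level. Bore 15 mm, flared to 22 mm at the mouth; outside 23 mm, 30 mm at the mouth; 135 mm long. The rod is fully in when the collar's stop face meets the mouth
- tray: fixed shallow steel tray 100 (x) x 80 (y) x 14 mm high on the table. Origin: centre of its underside
- sealed_can: sealed cream can, 71 mm wide, 107 mm high, loose bystander; origin: centre of its underside
- check_weight: grey check weight with knob, 38 mm wide, 61 mm high, loose bystander; origin: centre of its underside
- tape: white tape roll with orange core, lying, 68 mm wide, 24 mm high, loose bystander; origin: centre of its underside
Not all that is in view belongs to the job. Of the things that look like the gauge_rod, the largest one is meant.

How it is judged:
On the way, in this order (a step that is already met when the one before it is completed fails the run):
1. the red button is pressed (value of joint red above 0.004 m), for 0.05 s.
2. then the yellow button is pressed, with the red one up (value of joint yellow above 0.004 m and value of joint red below 0.002 m), for 0.05 s.
3. the rod is taken out of its cradle in the gripper (contact force between gauge_rod and the fingers above 2 N and contact force between gauge_rod and cradle below 0.1 N and height (world z) of gauge_rod above 0.085 m), for 0.1 s.
4. the rod is in the guide tube with its collar on the mouth (within 4 mm) (z of gauge_rod in the frame of guide_tube below 0.004 m and distance between gauge_rod and guide_tube below 0.009 m and angle between the x axis of gauge_rod and the z axis of guide_tube, either way round below 0.12 rad), for 0.1 s.
5. the rod is drawn right out of the tube (z of rod_tip in the frame of guide_tube above 0.005 m), for 0.1 s.
At the end, for the whole second after the job is handed in: the gauge rod is held in the fingers, still, level within 8 degrees, its tip above the tray (inside its outline) and 0.12 to 0.30 m above the table, touching nothing but the gripper, all buttons up (angle between gauge_rod's own x axis and vertical between 1.431 and 1.711 rad and x of rod_tip in the frame of tray between -0.05 and 0.05 m and y of rod_tip in the frame of tray between -0.04 and 0.04 m and height (world z) of rod_tip between 0.12 and 0.3 m and contact force between gauge_rod and the fingers above 2 N and linear speed of gauge_rod below 0.02 m/s and contact force between gauge_rod and gear_unit below 0.1 N and contact force between gauge_rod and cradle below 0.1 N and contact force between gauge_rod and tray below 0.1 N and value of joint each of red, yellow, green below 0.002 m); the arm keeps its last pose, push and grip.
It fails at once if the green button is pressed (value of joint green above 0.003 m).
It fails at once if two buttons are pressed at once (value of joint each of red, yellow above 0.003 m).
It fails at once if the rod is forced against the guide tube or gear unit (over 45 N) (contact force between gauge_rod and gear_unit above 45 N).
It fails at once if the can, check weight or tape roll is moved more than 3 cm (distance of any of sealed_can, check_weight, tape from where it was at the start of the episode above 0.03 m).
It also fails if it takes over 67 s, if anything falls off the work surface, if the arm or the gripper's body presses on something with over 40 N, if the wrist force passes 120 N, or if a joint passes its speed limit or range.

## Working session

There is one attempt and no reset: what is moved stays moved. The work goes in short steps, Python scripts to look and compute and a tool call to move; the robot and the scene stay as the last step left them, time stands still between calls to the robot, and variables do not carry over. Pictures are saved under pics/ and viewed, and the job is handed in when it is done.

Besides the shell and the picture viewer there is one more tool, called as name(argument=value, ...), one argument or row to a line, values as JSON. arm_command: Moves the arm, as the interface text tells. Its arguments: {"type":"object","properties":{"targets":{"type":"string"},"newtons":{"type":"number"}},"required":["targets"]}

```bash
ls; mkdir -p pics; python3 - <<'E'
from workcell import bot
import cv2,numpy as np
s=bot.read_state();print(s)
for n in("scene","top"):
    p=bot.camera_params(n);print(n,p)
    im,d=bot.read_camera(n);cv2.imwrite(f"pics/{n}0.png",im);np.savez(f"{n}0.npz",im=im,d=d)
    print(d.min(),d.max(),(d==0).mean())
E
```

```text
pics
{'time': 0.0, 'q': array([-1.19488077e+00,  2.64709462e-01,  1.60539258e+00, -3.08170141e-06,
        1.27369664e+00, -3.68563945e-02]), 'joint_vel': array([ 0.00108148, -0.00101804, -0.0003333 ,  0.00014439,  0.00139605,
        0.00196935]), 'joint_torque': array([ 7.03410133e-04, -5.15108442e+01, -3.67311180e+01,  9.79709966e-05,
        1.29001550e-02, -4.52399206e-06]), 'tool_pos': array([ 0.27052931, -0.61761039,  0.22998144]), 'tcp_rot': array([-3.07279337e+00, -6.43343365e-01,  5.88799364e-04]), 'wrist_force': array([-0.69073084, -0.92099692, -0.23740146]), 'torque': array([-0.01447581, -0.03265312,  0.01538083]), 'width': 1.0011928859536086}
scene {'fov_y': 57.05633108944836, 'cx': 319.7962472228486, 'cy': 250.9344854694211, 'xyz': array([-0.23569433,  0.49422105,  0.66765647]), 'rotation': array([ 0.55798688, -1.05906348, -1.92864089])}
0.0 3.0671515 0.003896484375
top {'fov_y': 56.409356467762215, 'cx': 318.4402791506202, 'cy': 241.7446376167419, 'xyz': array([0.39354706, 0.04492759, 1.13988206]), 'rotation': array([ 0.04112655, -0.09036441, -1.55905102])}
0.0 2.088809 0.0037923177083333333
```

View pics/scene0.png

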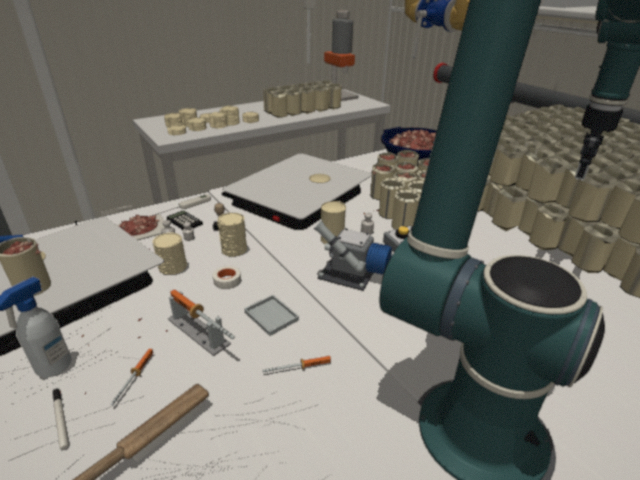

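View pics/top0.png

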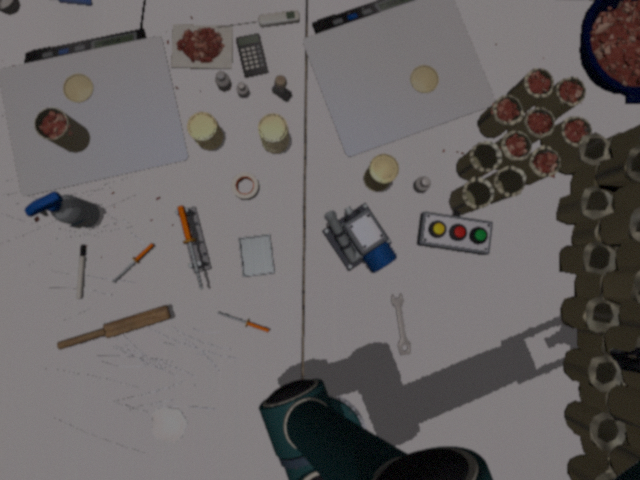

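```bash
cat > h.py <<'E'
import numpy as np,cv2
from scipy.spatial.transform import Rotation as R
def load(n,k=0):
    z=np.load(f"{n}{k}.npz");return z['im'],z['d']
class Cam:
    def __init__(s,p):
        s.f=240/np.tan(np.radians(p['fov_y'])/2);s.cx=p['cx'];s.cy=p['cy'];s.t=np.array(p['xyz']);s.R=R.from_rotvec(p['rotation']).as_matrix()
    def dirs(s,u,v):
        u=np.asarray(u,float);v=np.asarray(v,float)
        return np.stack([(u-s.cx)/s.f,-(v-s.cy)/s.f,-np.ones_like(u)],-1)@s.R.T
    def plane(s,u,v,z):
        d=s.dirs(u,v);return s.t+d*((z-s.t[2])/d[...,2])[...,None]
    def pts(s,u,v,dep): return s.t+s.dirs(u,v)*np.asarray(dep)[...,None]
    def proj(s,P):
        c=(np.asarray(P,float)-s.t)@s.R
        return np.stack([s.cx+s.f*c[...,0]/-c[...,2],s.cy+s.f*c[...,1]/c[...,2]],-1)
def tri(c1,p1,c2,p2):
    d1=c1.dirs(*p1);d2=c2.dirs(*p2);d1/=np.linalg.norm(d1);d2/=np.linalg.norm(d2)
    A=np.stack([d1,-d2],1);k=np.linalg.lstsq(A,c2.t-c1.t,rcond=None)[0]
    a=c1.t+k[0]*d1;b=c2.t+k[1]*d2;return (a+b)/2,np.linalg.norm(a-b)
def cams():
    from workcell import bot
    return Cam(bot.camera_params("scene")),Cam(bot.camera_params("top"))
E
python3 - <<'E'
from h import *
S,T=cams()
for n,C in(("scene",S),("top",T)):
    im,d=load(n)
    v,u=np.mgrid[0:480:1,0:640:1]
    P=C.pts(u,v,d)
    np.save(n+"P.npy",P)
    # table z map coarse
    print(n);print(np.round(P[20:480:40,20:640:50,2]*1000).astype(int))
def crop(n,x0,y0,x1,y1,f,o):
    im,_=load(n);cv2.imwrite("pics/"+o,cv2.resize(im[y0:y1,x0:x1],None,fx=f,fy=f,interpolation=cv2.INTER_CUBIC))
crop("top",160,160,300,300,5.6 and 4,"c1.png");crop("top",310,140,510,290,4,"c2.png")
crop("scene",130,250,340,380,3.8,"c3.png");crop("scene",290,180,420,300,4.5,"c4.png")
E
```

```text
scene
[[ 474  466  459  451  442  432  420  407  457  614  617  494  594]
 [ 331  318  302  285  267  244  217  190  223  571  573  351  509]
 [ 183  159  135  105   74  118  106   53    4  528  177  225  428]
 [  20  -12  -49   50   26  -25 -249 -316   95  481  219  215  210]
 [-157 -200 -244 -111 -361   81   82    0  110  430  134  187  220]
 [-340 -392    2   13   99   19    3   43  363  371   30   97  135]
 [ 169   82   81   45    5    3    1   65  313  314  338    2   54]
 [ 177   81    3   63    3    5    1    4  271  291  324  328    1]
 [  97    1    1    1   20    1    3    1    2  234  273  288    2]
 [   1    1    2    0   -1    2    4    3    2  162  203  237    1]
 [   2    1    1   38    5    2    4    4   10   91  120    2    1]
 [   3    1    3    1    0   -1    2    3    1   20   22   -1    2]]
top
[[  2   3   2  -2   0  20  32  79  78   0  -3   0  90]
 [  0  80  78  -2   9   2  79  79  81  79   2  -4  75]
 [ 82  81  81  81   2   4   1  79  81  81  58 104   3]
 [ 77 146  84  84  18 100  -2  77  -4   1 100  94 141]
 [ 81  83   4   2   3   5   2  68  37 107  96   3 179]
 [  4 104   1  -1  -1  -1  -2 100  15  33  -2  34 179]
 [  4  -1   5   3   4   1   1  79  -1  -3   3  54 126]
 [  3   1   0   4  -1   3  -2   2  -1  -3   1  31 150]
 [  2  41  -1  -2  -1   2   0   4   0   0   1   0 162]
 [  3  -2   1   2  -1  -2 246  -3  -1   1   0   1 108]
 [  1  -1   5   2   2 301 467  -2  -2   1   3  29 140]
 [  4   1   0   5  -2   2 540 655 741 753   1   6 144]]
```

```bash
python3 - <<'E'
import cv2,numpy as np
a=[cv2.imread(f"pics/c{i}.png") for i in(1,2)]
E
```

```text
(no output)
```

View pics/c1.png

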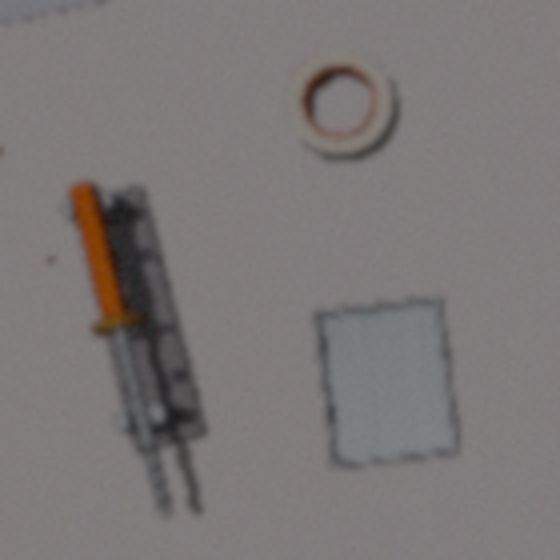

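View pics/c2.png

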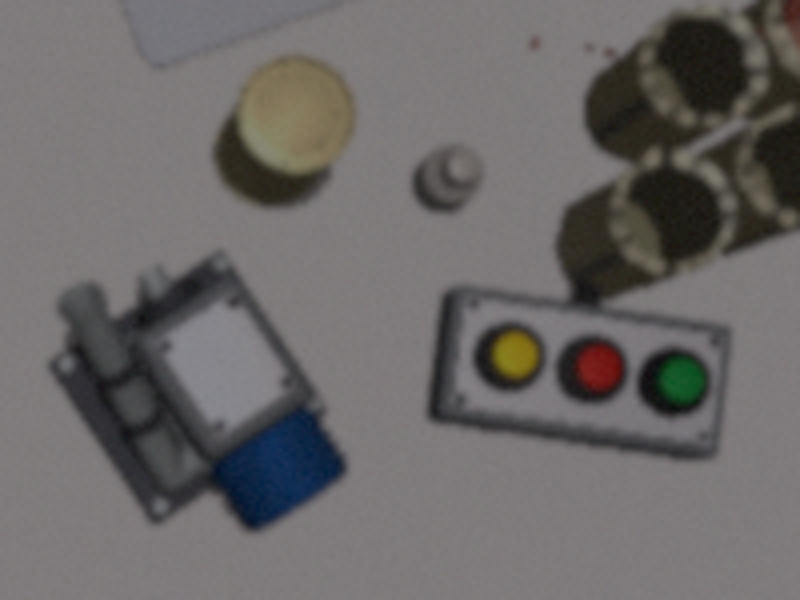

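View pics/c3.png

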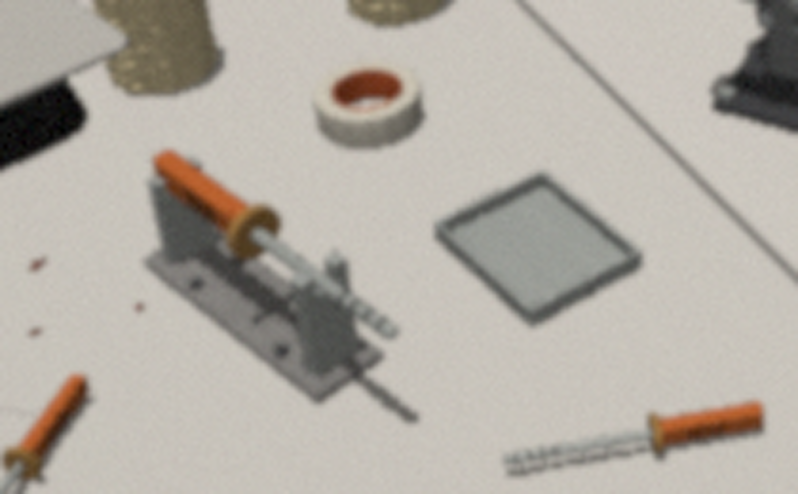

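View pics/c4.png

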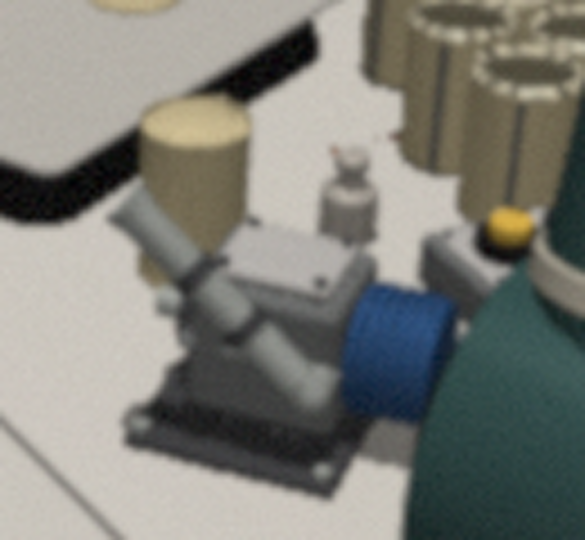

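```bash
python3 - <<'E'
from h import *
S,T=cams()
ti,td=load("top");si,sd=load("scene");TP=np.load("topP.npy");SP=np.load("sceneP.npy")
def blobs(im,lo,hi,roi):
    h=cv2.cvtColor(im,cv2.COLOR_BGR2HSV);m=cv2.inRange(h,lo,hi)
    k=np.zeros_like(m);x0,y0,x1,y1=roi;k[y0:y1,x0:x1]=m[y0:y1,x0:x1]
    n,l,st,c=cv2.connectedComponentsWithStats(k)
    return [(st[i,4],c[i],l==i) for i in range(1,n) if st[i,4]>15]
roi=(415,205,500,260)
res={}
for nm,lo,hi in(("yellow",(20,120,80),(35,255,255)),("red",(0,130,80),(10,255,255)),("red2",(170,130,80),(180,255,255)),("green",(45,100,50),(85,255,255))):
    for a,c,m in blobs(ti,lo,hi,roi):
        w=T.plane(c[0],c[1],0.056);res[nm]=w
        print(nm,a,c,w.round(4),"depth z",np.median(TP[m][:,2]).round(4))
for a,c,m in blobs(si,(18,120,120),(35,255,255),(385,215,420,245)):
    print("scene yellow",a,c,np.median(SP[m],0).round(4))
# orange handle
for n,im,P,C,roi in(("top",ti,TP,T,(165,190,215,255)),("scene",si,SP,S,(160,280,215,325))):
    for a,c,m in blobs(im,(5,170,90),(22,255,255),roi):
        v,u=np.nonzero(m);print(n,a,c,u.min(),u.max(),v.min(),v.max(),np.median(P[m],0).round(4))
        r=cv2.fitLine(np.stack([u,v],1).astype(np.float32),cv2.DIST_L2,0,.01,.01).ravel();print(r)
        w=(np.stack([u,v],1)-r[2:])@r[:2];print("ext",r[2:]+w.min()*r[:2],r[2:]+w.max()*r[:2])
E
```

```text
yellow 103 [438.50485437 228.15533981] [ 0.5219 -0.2838  0.056 ] depth z 0.0596
red 78 [459.24358974 231.51282051] [ 0.5143 -0.3352  0.056 ] depth z 0.0594
green 102 [480.12745098 234.5       ] [ 0.5075 -0.387   0.056 ] depth z 0.0599
scene yellow 54 [403.05555556 229.05555556] [ 0.5198 -0.2793  0.061 ]
top 166 [184.31927711 223.5060241 ] 179 190 207 241 [0.5238 0.3309 0.0756]
[  0.24978243   0.968302   184.31927    223.50603   ]
ext [179.9951712  206.74328558] [188.71770543 240.5569029 ]
scene 145 [182.02758621 299.43448276] 172 193 291 309 [0.5263 0.3363 0.0757]
[  0.80950224   0.5871168  182.02759    299.43448   ]
ext [171.9231687  292.10593325] [191.86288078 306.56783202]
```

```bash
python3 - <<'E'
from h import *
S,T=cams()
a=T.plane(180.0,206.5,.075);b=T.plane(188.7,240.6,.075);print(a,b,np.linalg.norm(a-b))
a=S.plane(171.9,292.1,.072);b=S.plane(191.9,306.6,.072);print(a,b,np.linalg.norm(a-b))
def crop(n,x0,y0,x1,y1,f,o):
    im,_=load(n);c=cv2.resize(im[y0:y1,x0:x1],None,fx=f,fy=f,interpolation=cv2.INTER_NEAREST)
    c=cv2.convertScaleAbs(c,alpha=1.6)
    for x in range(x0,x1,10):cv2.putText(c,str(x),((x-x0)*f,10),0,.35,(0,0,255),1);cv2.line(c,((x-x0)*f,12),((x-x0)*f,18),(0,0,255))
    for y in range(y0,y1,10):cv2.putText(c,str(y),(0,(y-y0)*f+4),0,.35,(0,0,255),1)
    cv2.imwrite("pics/"+o,c)
crop("top",165,200,225,295,6,"d1.png");crop("scene",165,285,245,365,7,"d2.png")
crop("top",315,195,405,280,7,"d3.png");crop("scene",310,215,385,300,7,"d4.png")
E
```

```text
[0.56351882 0.3424847  0.075     ] [0.48228603 0.3192335  0.075     ] 0.08449488112636663
[0.56343166 0.34598616 0.072     ] [0.49410495 0.32599859 0.072     ] 0.07215050725132993
```

View pics/d1.png

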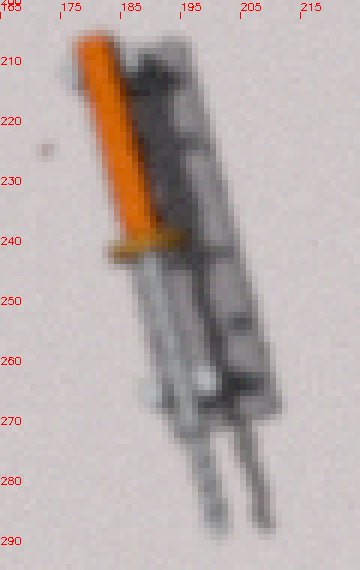

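View pics/d2.png

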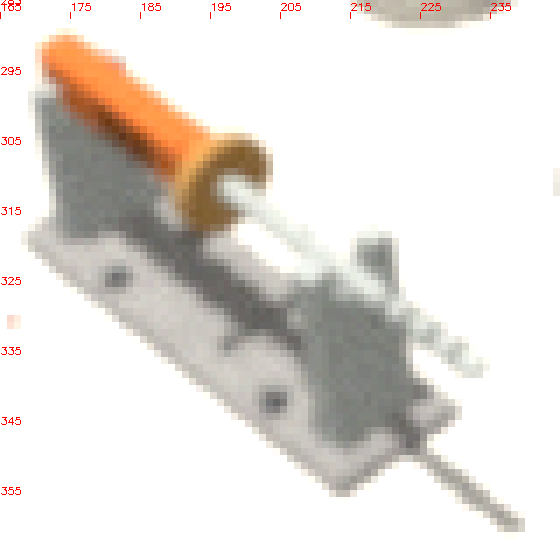

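View pics/d3.png

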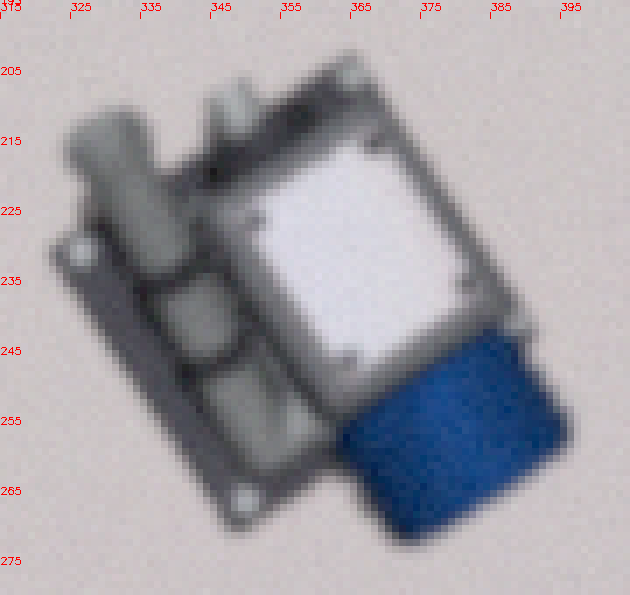

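View pics/d4.png

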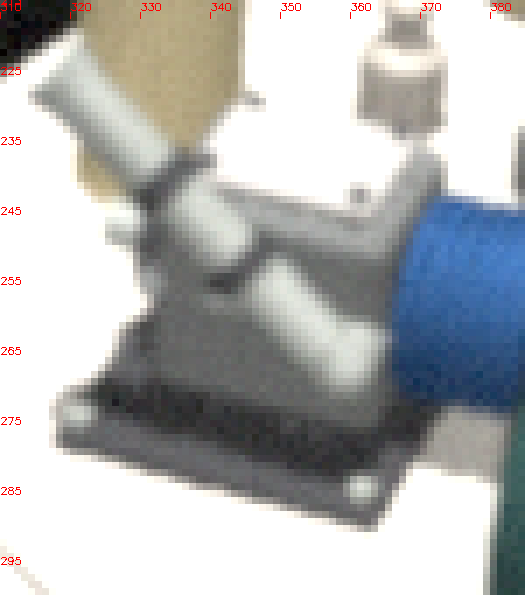

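```bash
python3 - <<'E'
from h import *
S,T=cams()
TP=np.load("topP.npy");SP=np.load("sceneP.npy")
print("tip tri",tri(T,(201.5,288),S,(233.3,338)))
c=T.plane(189.3,240.8,.065);e=T.plane(180.0,206.5,.075);t=T.plane(201.5,288.2,.065);print(c,e,t,np.linalg.norm(c-t),np.degrees(np.arctan2(*(e-t)[1::-1])),np.degrees(np.arctan2(*(c-t)[1::-1])))
print("collar tri",tri(T,(189.3,240.8),S,(196,311)))
print("handle end tri",tri(T,(180,206.5),S,(172.5,290.5)))
# plate
for z in(.0,.012,.02):
    A=T.plane(322.1,231.4,z);B=T.plane(348.6,270.7,z);C=T.plane(365,202.9,z)
    print(z,A,B,C,np.linalg.norm(A-B),np.linalg.norm(A-C),np.degrees(np.arctan2(*(A-B)[1::-1])),np.degrees(np.arctan2(*(A-C)[1::-1])))
print("plate z",TP[228:245,320:335,2].round(3)[::4,::3],SP[275:285:3,320:360:6,2].round(3))
E
```

```text
tip tri (array([0.37085277, 0.28828133, 0.06488966]), np.float64(0.0006443009081738255))
[0.48265683 0.32037199 0.065     ] [0.56351882 0.3424847  0.075     ] [0.37023168 0.28795114 0.065     ] 0.11700652535922745 15.755751891278157 16.08635370308232
collar tri (array([0.48302694, 0.32108514, 0.06577993]), np.float64(0.0019541139172571933))
handle end tri (array([0.56388884, 0.34327599, 0.07478014]), np.float64(0.001529458831945898))
0.0 [5.16272857e-01 4.19024532e-04 0.00000000e+00] [ 0.41640907 -0.06804336  0.        ] [ 0.59174786 -0.10990961  0.        ] 0.1210779683573966 0.13367453968586768 34.43288349966557 124.37574121269519
0.012 [0.51498087 0.00088758 0.012     ] [ 0.41616839 -0.06685407  0.012     ] [ 0.58966132 -0.10827957  0.012     ] 0.11980333156150745 0.13226729368340573 34.43288349966553 124.37574121269519
0.02 [0.51411955 0.00119996 0.02      ] [ 0.41600794 -0.06606121  0.02      ] [ 0.58827029 -0.10719289  0.02      ] 0.11895357369758128 0.1313291296817644 34.43288349966553 124.37574121269519
plate z [[ 0.002 -0.003  0.007  0.008  0.127]
 [ 0.001  0.006  0.013  0.003  0.009]
 [-0.003 -0.     0.006  0.011  0.005]
 [-0.001  0.001 -0.001  0.012  0.008]
 [-0.     0.005  0.     0.     0.007]] [[0.012 0.01  0.01  0.009 0.011 0.009 0.01 ]
 [0.007 0.008 0.01  0.009 0.009 0.009 0.008]
 [0.004 0.001 0.007 0.009 0.011 0.009 0.01 ]
 [0.003 0.002 0.001 0.001 0.006 0.011 0.01 ]]
```

```bash
python3 - <<'E'
from h import *
from scipy.optimize import least_squares
S,T=cams()
TP=np.load("topP.npy");SP=np.load("sceneP.npy")
# polygon masks inside tube, px from d3/d4 (crop coordinates/7 + offset)
def mask(poly,off):
    m=np.zeros((480,640),np.uint8);p=np.array(poly)/7+off;cv2.fillPoly(m,[np.round(p).astype(int)],1);return m>0
mt=mask([(105,165),(150,150),(185,240),(150,265)],(315,195))|mask([(170,300),(215,285),(235,330),(190,350)],(315,195))|mask([(210,380),(260,370),(285,420),(255,455)],(315,195))
ms=mask([(60,75),(85,50),(160,140),(135,175)],(310,215))|mask([(175,200),(200,190),(240,235),(225,260)],(310,215))|mask([(260,280),(285,270),(330,320),(310,350)],(310,215))
Pt=TP[mt];Ps=SP[ms];
print(len(Pt),len(Ps))
def fit(P,r,off):
    def res(x):
        a,b,th,el=x
        d=np.array([np.cos(el)*np.cos(th),np.cos(el)*np.sin(th),np.sin(el)])
        p0=np.array([a,b,.1]);w=P-np.array([0,0,off])-p0
        return np.linalg.norm(w-np.outer(w@d,d),axis=1)-r
    s=least_squares(res,[.455,-.02,.6,.698],loss='soft_l1',f_scale=.002)
    a,b,th,el=s.x;d=np.array([np.cos(el)*np.cos(th),np.cos(el)*np.sin(th),np.sin(el)])
    return s.x[:2],np.degrees(s.x[2:]),np.array([a,b,.1])+d*.045/d[2],np.sqrt(np.mean(s.fun**2)),np.abs(s.fun).max()
for o in(0,.002):
  print("off",o)
  for P in(Pt,Ps,np.r_[Pt,Ps]): print(fit(P,.0115,o))
E
```

```text
263 222
off 0
(array([ 0.46936291, -0.0582268 ]), array([33.2343349 , 40.52206359]), array([ 0.5133989 , -0.02937276,  0.145     ]), np.float64(0.0024683344305581716), np.float64(0.008017023506297318))
(array([ 0.49593051, -0.03965984]), array([34.29714617, 40.46752306]), array([ 0.53950764, -0.00993672,  0.145     ]), np.float64(0.10057758974350103), np.float64(1.0485196667158012))
(array([ 0.4957105 , -0.03977201]), array([34.03945037, 40.39192285]), array([ 0.53953786, -0.01016615,  0.145     ]), np.float64(0.0680750753399509), np.float64(1.0488804495241228))
off 0.002
(array([ 0.47132005, -0.05694438]), array([33.23453822, 40.5220812 ]), array([ 0.51535591, -0.0280902 ,  0.145     ]), np.float64(0.00246833492562624), np.float64(0.00801695450987231))
(array([ 0.49786724, -0.03833892]), array([34.29728723, 40.46745917]), array([ 0.54144439, -0.00861562,  0.145     ]), np.float64(0.10057758126858306), np.float64(1.0485195746814187))
(array([ 0.49765837, -0.03845617]), array([34.03947044, 40.39192168]), array([ 0.54148573, -0.0088503 ,  0.145     ]), np.float64(0.06807507317122384), np.float64(1.048880412231342))
```

```bash
cat > tube.py <<'E'
from h import *
from scipy.optimize import least_squares
S,T=cams()
TP=np.load("topP.npy");SP=np.load("sceneP.npy")
def mask(poly,off):
    m=np.zeros((480,640),np.uint8);p=np.array(poly)/7+off;cv2.fillPoly(m,[np.round(p).astype(int)],1);return m>0
mt=mask([(105,165),(150,150),(185,240),(150,265)],(315,195))|mask([(170,300),(215,285),(235,330),(190,350)],(315,195))|mask([(210,380),(260,370),(285,420),(255,455)],(315,195))
ms=mask([(60,75),(85,50),(160,140),(135,175)],(310,215))|mask([(175,200),(200,190),(240,235),(225,260)],(310,215))|mask([(260,280),(285,270),(330,320),(310,350)],(310,215))
Pt=TP[mt];Ps=SP[ms]
def dirv(th,el): return np.array([np.cos(el)*np.cos(th),np.cos(el)*np.sin(th),np.sin(el)])
def fit(P,r,off=0,el=None):
    def res(x):
        d=dirv(x[2],x[3] if el is None else el)
        w=P-np.array([0,0,off])-np.array([x[0],x[1],.1])
        return np.linalg.norm(w-np.outer(w@d,d),axis=1)-r
    s=least_squares(res,[.4959,-.0397,.6,.698],loss='soft_l1',f_scale=.002)
    d=dirv(s.x[2],s.x[3] if el is None else el)
    return np.degrees(s.x[2:]).round(2),(np.array([s.x[0],s.x[1],.1])+d*.045/d[2]).round(4),np.sqrt(np.mean(s.fun**2)),d
if __name__=="__main__":
    ax=np.array([.4958,-.0397,.1]);d=dirv(.597,.7)
    def near(P):
        w=P-ax;return P[np.linalg.norm(w-np.outer(w@d,d),axis=1)<.022]
    Pt=near(Pt);Ps=near(Ps);print(len(Pt),len(Ps))
    for el in(None,np.radians(40)):
        for P in(Pt,Ps,np.r_[Pt,Ps]): print(fit(P,.0115,0,el))
    A=fit(np.r_[Pt,Ps],.0115,0,np.radians(40))
    m=A[1];d=A[3]
    # draw axis + mouth circle on both
    side=np.cross(d,[0,0,1]);side/=np.linalg.norm(side);up=np.cross(side,d)
    for n,C,(x0,y0,x1,y1) in(("top",T,(315,195,405,280)),("scene",S,(310,215,385,300))):
        im,_=load(n);c=cv2.resize(im[y0:y1,x0:x1],None,fx=7,fy=7,interpolation=cv2.INTER_NEAREST);c=cv2.convertScaleAbs(c,alpha=1.3 if n=="top" else 1)
        def pl(Q,col,cl):
            q=((C.proj(Q)-[x0,y0]+.5)*7).round().astype(int);cv2.polylines(c,[q.reshape(-1,1,2)],cl,col,1)
        a=np.linspace(0,2*np.pi,40)[:,None]
        pl(m+.015*(np.cos(a)*side+np.sin(a)*up),(0,0,255),True)
        pl(m-.135*d+.0115*(np.cos(a)*side+np.sin(a)*up),(0,0,255),True)
        for k in(-.0115,0,.0115):pl(np.array([m+k*side,m-.135*d+k*side]),(0,255,0),False)
        cv2.imwrite(f"pics/ov_{n}.png",c)
E
python3 tube.py
```

```text
263 218
(array([33.71, 40.32]), array([ 0.5396, -0.0103,  0.145 ]), np.float64(0.001200125331463372), array([0.63425728, 0.42316571, 0.64703051]))
(array([33.99, 40.5 ]), array([ 0.5396, -0.0101,  0.145 ]), np.float64(0.0017358527452781365), array([0.63052834, 0.42512774, 0.64938465]))
(array([33.92, 40.38]), array([ 0.5396, -0.0102,  0.145 ]), np.float64(0.0014789249085060529), array([0.63218307, 0.42509297, 0.64779667]))
(array([33.63, 39.99]), array([ 0.5401, -0.01  ,  0.145 ]), np.float64(0.0012203904792713743), array([0.63781992, 0.42427566, 0.64278761]))
(array([34.57, 39.99]), array([ 0.54  , -0.0095,  0.145 ]), np.float64(0.0017385241184257158), array([0.63075257, 0.43471287, 0.64278761]))
(array([34.11, 39.99]), array([ 0.5401, -0.0098,  0.145 ]), np.float64(0.0014940488710627657), array([0.63425671, 0.42958412, 0.64278761]))
```

View pics/ov_top.png

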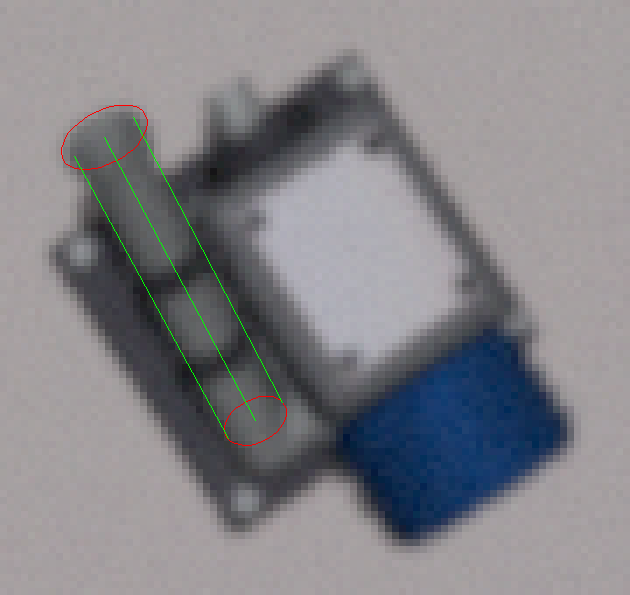

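View pics/ov_scene.png

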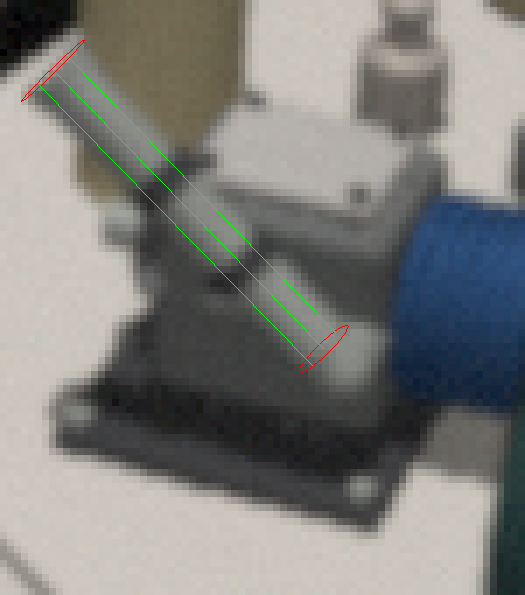

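```bash
cat > go.py <<'E'
import sys
from h import *
from workcell import bot
def delta(p,Rd=None):
    s=bot.read_state();R0=R.from_rotvec(s['tcp_rot']);
    sh=R0.inv().apply(np.array(p)-s['tool_pos'])*1000
    rv=np.degrees((R0.inv()*Rd).as_rotvec()) if Rd is not None else np.zeros(3)
    print("t",round(s['time'],2),"pos",s['tool_pos'].round(4),"q",s['q'].round(2),"F",s['wrist_force'].round(2),"w",round(s['width'],3))
    print("shift",sh.round(1),"turn",rv.round(2))
def frame(yaw,pitch=0):
    # rod x axis dir with yaw, pitch (handle up); tool x = rod x, tool z = pointing "down" perpendicular
    y,e=np.radians([yaw,pitch])
    x=np.array([np.cos(e)*np.cos(y),np.cos(e)*np.sin(y),np.sin(e)])
    yy=np.array([np.sin(y),-np.cos(y),0]);z=np.cross(x,yy)
    return R.from_matrix(np.stack([x,yy,z],1))
E
python3 -c "
from go import *
delta([.5143,-.3352,.12],frame(15.9))"
```

```text
t 0.1 pos [ 0.2705 -0.6177  0.2301] q [-1.19  0.26  1.61  0.    1.27 -0.04] F [ 0.11  0.29 -0.31] w 0.999
shift [ 336.6 -160.8  110.4] turn [-0.12  0.    7.75]
```

arm_command(
  targets="40 -19 0 0 0 0 0; 80 -38 0 0 0 2 0; 117 -56 0 0 0 4 0; 154 -74 0 0 0 6 0; 191 -92 0 0 0 7.8 0; 228 -110 0 0 0 7.8 0; 265 -127 20 0 0 7.8 0; 300 -144 45 0 0 7.8 0; 336.6 -160.8 80 0 0 7.8 0; 336.6 -160.8 110 0 0 7.8 0",
)

```text
time: 0.93
tool_pos: [0.5174, -0.3358, 0.1291]
tcp_rot: [3.107, 0.436, 0.009]
wrist_force: [0.6, -1.1, -0.5]
width: 0.002
```

```bash
python3 -c "
from go import *
delta([.5143,-.3352,.06],frame(15.9))
im,d=bot.read_camera('top');cv2.imwrite('pics/t1.png',im)"
```

```text
t 0.93 pos [ 0.5174 -0.3358  0.1291] q [-0.62  0.23  1.84  0.    1.06  0.67] F [ 0.61 -1.07 -0.48] w 0.002
shift [-3.2 -1.8 69. ] turn [ 0.25 -0.3   0.09]
```

arm_command(
  targets="0 0 0 0 0 0 0; 0 0 0 0 0 0 0",
)

```text
time: 1.15
tool_pos: [0.5125, -0.3372, 0.126]
tcp_rot: [-3.11, -0.435, 0.003]
wrist_force: [-0.3, -0.4, 0.4]
width: 0.004
```

```bash
python3 -c "
from go import *
delta([.5143,-.3352,.06],frame(15.9))
im,d=bot.read_camera('top');cv2.imwrite('pics/t1.png',cv2.resize(im[180:280,380:520],None,fx=5,fy=5));im,d=bot.read_camera('scene');cv2.imwrite('pics/s1.png',im)"
```

```text
t 1.15 pos [ 0.5125 -0.3372  0.126 ] q [-0.62  0.24  1.84 -0.    1.07  0.67] F [-0.34 -0.36  0.44] w 0.004
shift [ 2.3 -1.3 66. ] turn [-0.09  0.11  0.01]
```

View pics/t1.png

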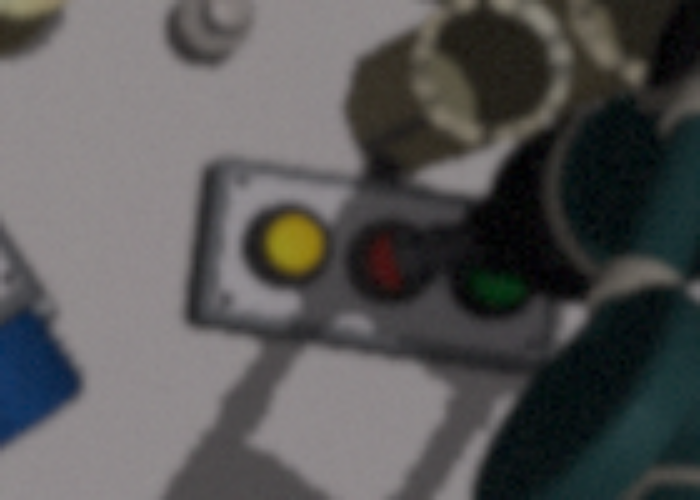

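arm_command(
  targets="2 -1.3 35 0 0 0 0; 2 -1.3 60 0 0 0 0; 2 -1.3 66 0 0 0 0; 2 -1.3 70 0 0 0 0; 2 -1.3 73 0 0 0 0; 2 -1.3 75.5 0 0 0 0; 2 -1.3 75.5 0 0 0 0; 2 -1.3 75.5 0 0 0 0",
)

```text
time: 1.92
tool_pos: [0.5156, -0.3373, 0.0541]
tcp_rot: [3.109, 0.433, 0.003]
wrist_force: [-3.1, -0.7, 4.2]
width: 0.003
```

```bash
python3 -c "
from go import *
delta([.5143,-.3352,.0505],frame(15.9))"
```

```text
t 1.92 pos [ 0.5156 -0.3373  0.0541] q [-0.62  0.32  1.89 -0.    0.93  0.68] F [-3.1  -0.66  4.16] w 0.003
shift [-0.7 -2.4  3.6] turn [ 0.17 -0.08 -0.06]
```

arm_command(
  targets="0 0 1.5 0 0 0 0; 0 0 3 0 0 0 0; 0 0 3 0 0 0 0; 0 0 3 0 0 0 0",
)

```text
time: 2.25
tool_pos: [0.5157, -0.3374, 0.0538]
tcp_rot: [3.109, 0.433, 0.003]
wrist_force: [-9.4, 4.1, 20.3]
width: -0.0
```

arm_command(
  targets="0 0 -20 0 0 0 0; 0 0 -40 0 0 0 0; 0 0 -40 0 0 0 0; 0 0 -40 0 0 0 0",
)

```text
time: 2.58
tool_pos: [0.517, -0.3376, 0.0917]
tcp_rot: [3.107, 0.432, 0.008]
wrist_force: [-0.6, -0.1, -1.0]
width: -0.002
```

```bash
python3 -c "
from go import *
delta([.5219,-.2838,.09],frame(15.9))
for n in('top','scene'):
  im,d=bot.read_camera(n);cv2.imwrite('pics/%s2.png'%n,im)
a=cv2.imread('pics/top2.png')[180:280,380:520];b=cv2.imread('pics/scene2.png')[170:290,300:470]
cv2.imwrite('pics/t2.png',cv2.resize(a,None,fx=5,fy=5));cv2.imwrite('pics/s2.png',cv2.resize(b,None,fx=4,fy=4))"
```

```text
t 2.58 pos [ 0.517  -0.3376  0.0917] q [-0.62  0.27  1.87  0.    1.    0.68] F [-0.56 -0.09 -1.03] w -0.002
shift [ 19.4 -50.4   1.5] turn [ 0.31 -0.26 -0.06]
```

View pics/t2.png

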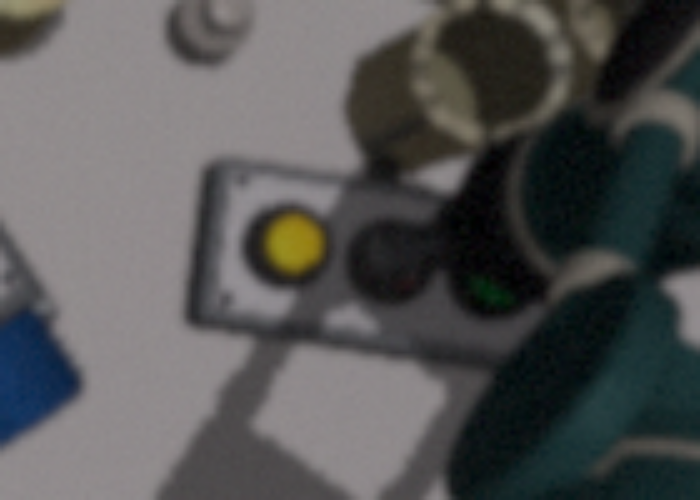

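View pics/s2.png

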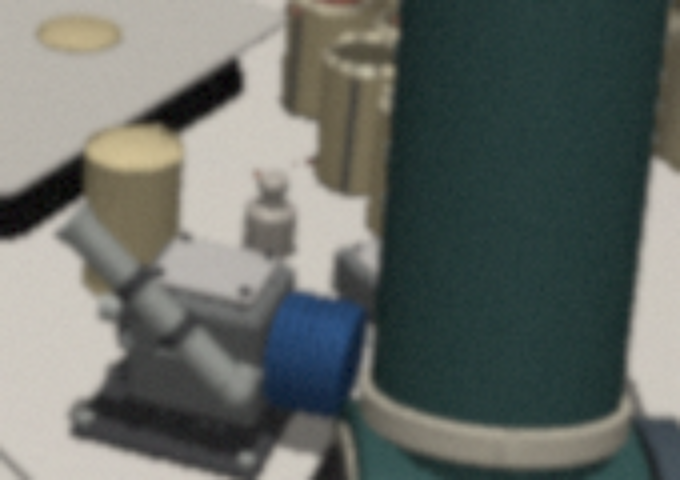

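arm_command(
  targets="10 -25 0 0 0 0 0; 19 -50 0 0 0 0 0; 19 -50 0 0 0 0 0; 19 -50 20 0 0 0 0; 19 -50 27 0 0 0 0; 19 -50 32 0 0 0 0; 19 -50 37 0 0 0 0; 19 -50 40 0 0 0 0; 19 -50 40 0 0 0 0; 19 -50 40 0 0 0 0",
)

```text
time: 3.52
tool_pos: [0.5183, -0.2817, 0.0535]
tcp_rot: [-3.108, -0.432, 0.005]
wrist_force: [-14.3, 11.9, 37.0]
width: 0.001
```

```bash
python3 -c "
from go import *
delta([.5219,-.2838,.05],frame(15.9))"
```

```text
t 3.52 pos [ 0.5183 -0.2817  0.0535] q [-0.54  0.28  1.94  0.    0.93  0.75] F [-14.26  11.93  36.95] w 0.001
shift [2.9 3.  3.5] turn [-0.22  0.15 -0.08]
```

arm_command(
  targets="0 0 -10 0 0 0 0; 0 0 -50 0 0 0 0; 0 0 -90 0 0 0 0; 0 0 -130 0 0 0 0; 0 0 -170 0 0 0 0.2; 0 0 -200 0 0 0 0.4; 0 0 -200 0 0 0 0.7; 0 0 -200 0 0 0 1",
)

```text
time: 4.18
tool_pos: [0.5206, -0.284, 0.2515]
tcp_rot: [3.108, 0.432, 0.007]
wrist_force: [-1.2, 0.2, -0.8]
width: 0.566
```

```bash
python3 -c "
from go import *
delta([.5204,.3305,.20],frame(15.9))"
```

```text
t 4.18 pos [ 0.5206 -0.284   0.2515] q [-0.54  0.09  1.77 -0.    1.28  0.75] F [-1.18  0.16 -0.79] w 0.566
shift [ 167.  -591.5   49.6] turn [ 0.24 -0.21 -0.09]
```

arm_command(
  targets="11 -39 0 0 0 0 1; 22 -78 0 0 0 0 1; 33 -117 0 0 0 0 1; 44 -156 0 0 0 0 1; 55 -195 0 0 0 0 1; 66 -234 0 0 0 0 1; 77 -273 0 0 0 0 1; 88 -312 0 0 0 0 1; 99 -351 0 0 0 0 1; 110 -390 0 0 0 0 1",
)

```text
time: 5.02
tool_pos: [0.517, 0.124, 0.2458]
tcp_rot: [3.111, 0.432, -0.006]
wrist_force: [0.9, -0.7, 0.1]
width: 0.999
```

```bash
python3 -c "
from go import *
delta([.5204,.3305,.16],frame(15.9))"
```

```text
t 5.02 pos [0.517  0.124  0.2458] q [ 0.19 -0.01  1.89 -0.    1.27  1.48] F [ 0.91 -0.7   0.07] w 0.999
shift [  59.9 -197.7   85.6] turn [-0.01  0.24 -0.08]
```

arm_command(
  targets="12 -40 0 0 0 0 1; 24 -80 0 0 0 0 1; 36 -120 0 0 0 0 1; 48 -160 15 0 0 0 1; 60 -197 35 0 0 0 1; 60 -197 65 0 0 0 1; 60 -197 86 0 0 0 1; 60 -197 86 0 0 0 1; 60 -197 86 0 0 0 1",
)

```text
time: 5.77
tool_pos: [0.5203, 0.3272, 0.1585]
tcp_rot: [3.109, 0.433, -0.011]
wrist_force: [0.0, -0.5, 0.5]
width: 0.996
```

```bash
python3 -c "
from go import *
delta([.5204,.3305,.046],frame(15.9))
for n in('top','scene'):
  im,d=bot.read_camera(n);cv2.imwrite('pics/%s3.png'%n,im)
a=cv2.imread('pics/top3.png')[190:300,150:290];b=cv2.imread('pics/scene3.png')[200:380,110:350]
cv2.imwrite('pics/t3.png',cv2.resize(a,None,fx=5,fy=5));cv2.imwrite('pics/s3.png',cv2.resize(b,None,fx=3,fy=3))"
```

```text
t 5.77 pos [0.5203 0.3272 0.1585] q [ 0.52  0.21  1.81 -0.    1.13  1.82] F [ 0.02 -0.53  0.5 ] w 0.996
shift [  1.9  -3.4 112.5] turn [ 0.12  0.43 -0.05]
```

View pics/t3.png

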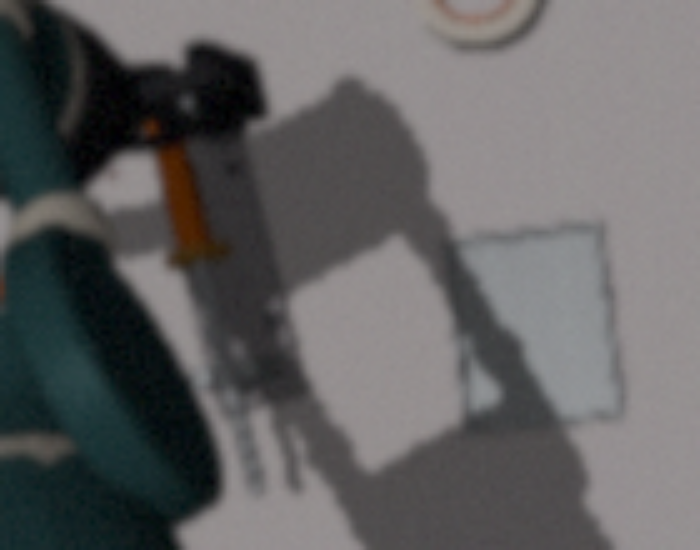

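View pics/s3.png

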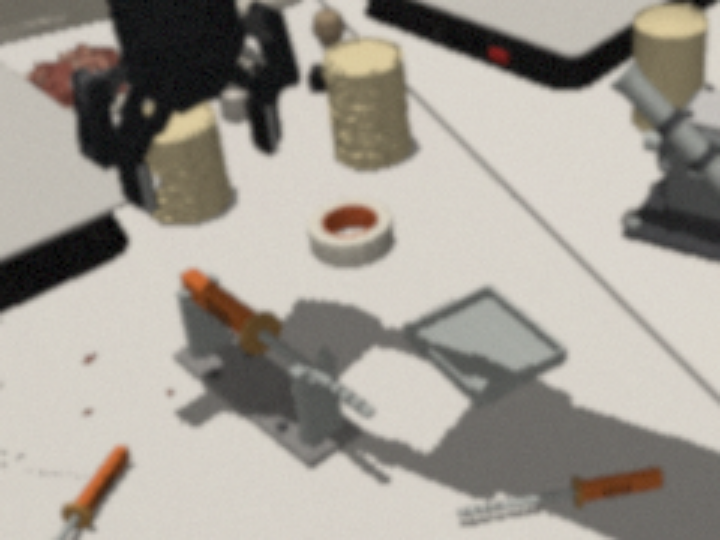

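arm_command(
  targets="1 -2 30 0 0 0 1; 1 -2 60 0 0 0 1; 1 -2 90 0 0 0 1; 1 -2 105 0 0 0 1; 1 -2 112 0 0 0 0.6; 1 -2 112 0 0 0 0.4; 1 -2 112 0 0 0 0.4; 1 -2 112 0 0 0 0.3; 1 -2 112 0 0 0 0.3",
  newtons=40,
)

```text
time: 6.62
tool_pos: [0.5247, 0.3316, 0.0529]
tcp_rot: [-3.11, -0.433, -0.006]
wrist_force: [0.7, 0.1, 0.4]
width: 0.314
```

```bash
python3 -c "
from go import *
delta([.5204,.3305,.046],frame(15.9))
for n in('top','scene'):
  im,d=bot.read_camera(n);cv2.imwrite('pics/%s4.png'%n,im)
a=cv2.imread('pics/top4.png')[190:300,150:290];b=cv2.imread('pics/scene4.png')[250:370,130:290]
cv2.imwrite('pics/t4.png',cv2.resize(a,None,fx=5,fy=5));cv2.imwrite('pics/s4.png',cv2.resize(b,None,fx=4,fy=4))"
```

```text
t 6.62 pos [0.5247 0.3316 0.0529] q [0.52 0.32 1.88 0.   0.93 1.82] F [0.72 0.14 0.39] w 0.314
shift [-4.5 -0.1  6.9] turn [-0.06 -0.24 -0.06]
```

View pics/s4.png

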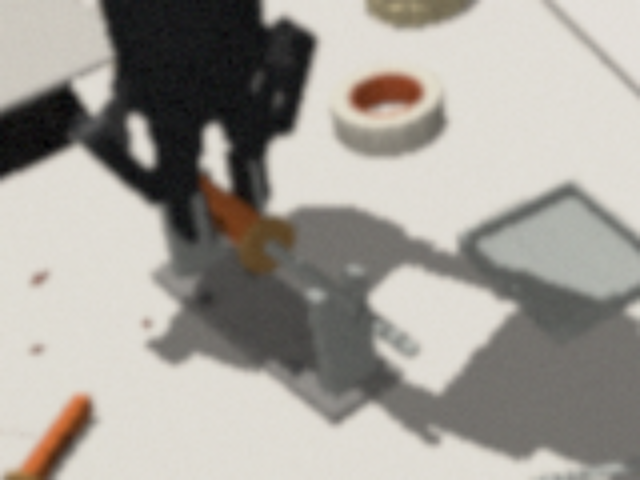

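arm_command(
  targets="0 0 0 0 0 0 0.3; 0 0 0 0 0 0 0.3",
)

```text
time: 6.88
tool_pos: [0.5232, 0.331, 0.051]
tcp_rot: [-3.111, -0.433, -0.001]
wrist_force: [0.2, -0.6, 0.1]
width: 0.301
```

```bash
python3 -c "
from go import *
delta([.5204,.3305,.046],frame(15.9))"
```

```text
t 6.88 pos [0.5232 0.331  0.051 ] q [0.52 0.33 1.88 0.   0.93 1.82] F [ 0.22 -0.58  0.06] w 0.301
shift [-2.9 -0.3  5. ] turn [-0.01 -0.05 -0.04]
```

arm_command(
  targets="-2 0 4 0 0 0 0.25; -2 0 4 0 0 0 0.2; -2 0 4 0 0 0 0.17; -2 0 4 0 0 0 0.1; -2 0 4 0 0 0 0; -2 0 4 0 0 0 0; -2 0 4 0 0 0 0",
  newtons=40,
)

```text
time: 7.47
tool_pos: [0.5209, 0.3301, 0.0461]
tcp_rot: [3.111, 0.433, -0.0]
wrist_force: [-0.6, 0.1, -1.0]
width: 0.159
```

```bash
python3 -c "
from go import *
delta([.5204,.3305,.046],frame(15.9))
for n in('top','scene'):
  im,d=bot.read_camera(n);cv2.imwrite('pics/%s5.png'%n,im)
b=cv2.imread('pics/scene5.png')[250:370,130:290]
cv2.imwrite('pics/s5.png',cv2.resize(b,None,fx=4,fy=4))"
```

```text
t 7.47 pos [0.5209 0.3301 0.0461] q [ 0.52  0.33  1.89 -0.    0.92  1.82] F [-0.59  0.08 -1.04] w 0.159
shift [-0.4 -0.5  0.1] turn [ 0.01  0.02 -0.05]
```

View pics/s5.png

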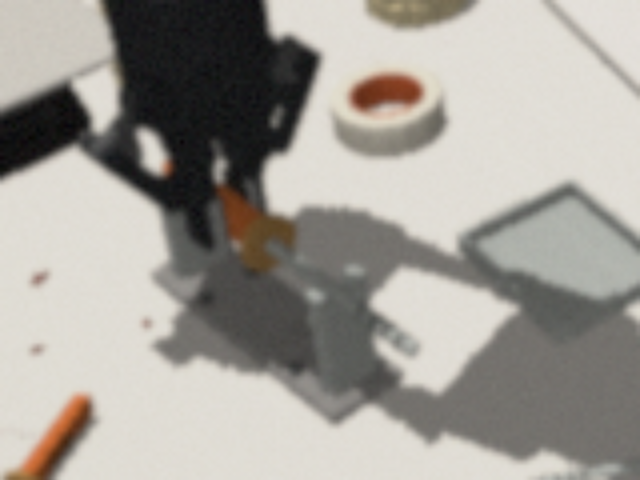

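arm_command(
  targets="0 0 0 0 0 0 0; 0 0 -10 0 0 0 0; 0 0 -30 0 0 0 0; 0 0 -60 0 0 0 0; 0 0 -95 0 0 0 0; 0 0 -130 0 0 0 0; 0 0 -165 0 0 0 0; 0 0 -200 0 0 0 0; 0 0 -220 0 0 0 0; 0 0 -220 0 0 0 0",
  newtons=55,
)

```text
time: 8.4
tool_pos: [0.524, 0.332, 0.2749]
tcp_rot: [-3.107, -0.433, -0.019]
wrist_force: [0.1, 0.8, -0.5]
width: 0.157
```

```bash
cat >> go.py <<'E'
# rod pose from TCP: grasp point on axis, stop face 42 mm toward -x(tool)
MOUTH=np.array([.540,-.010,.145]);YAW=34.1
def tcp_for(stop,Rf,k=.042,m=.019):
    Rm=Rf.as_matrix();return np.array(stop)+k*Rm[:,0]+m*Rm[:,2]
def pre(dist): # stop face at dist along tube axis from mouth
    Rf=frame(YAW,40);return tcp_for(MOUTH+dist*Rf.as_matrix()[:,0],Rf),Rf
E
python3 -c "
from go import *
p,Rf=pre(.150);print(p);delta(p,Rf)
delta([.62,.2,.3],Rf)
for n in('top','scene'):
  im,d=bot.read_camera(n);cv2.imwrite('pics/%s6.png'%n,im)"
```

```text
[0.67190463 0.07930615 0.25386038]
t 8.4 pos [0.524  0.332  0.2749] q [0.52 0.13 1.68 0.   1.32 1.82] F [ 0.14  0.76 -0.54] w 0.157
shift [ 73.  283.5  21. ] turn [  6.3   38.92 -17.51]
t 8.4 pos [0.524  0.332  0.2749] q [0.52 0.13 1.68 0.   1.32 1.82] F [ 0.14  0.76 -0.54] w 0.157
shift [ 56.6 153.1 -24.9] turn [  6.3   38.92 -17.51]
```

View pics/scene6.png

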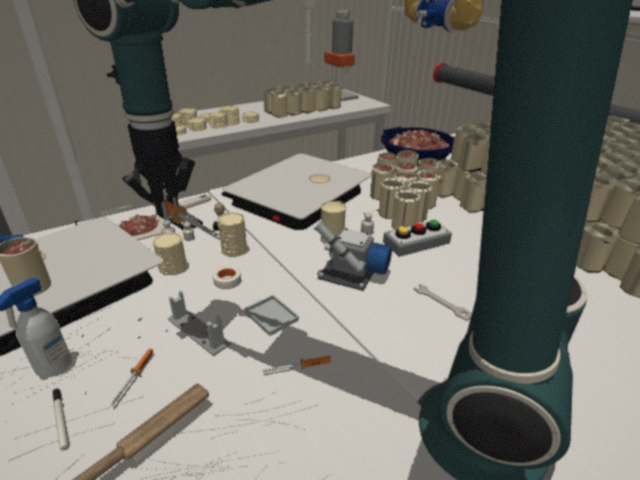

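arm_command(
  targets="0 0 -10 0.9 5.6 -2.5 0; 0 0 -25 1.8 11.2 -5 0; 0 0 -40 2.7 16.7 -7.5 0; 10 20 -50 3.6 22.3 -10 0; 20 50 -50 4.5 27.8 -12.5 0; 30 85 -50 5.4 33.4 -15 0; 40 120 -50 6.3 38.9 -17.5 0; 50 155 -45 6.3 38.9 -17.5 0; 60 190 -40 6.3 38.9 -17.5 0; 66 220 -30 6.3 38.9 -17.5 0",
)

```text
time: 9.33
tool_pos: [0.6398, 0.1412, 0.2953]
tcp_rot: [-2.664, -0.816, -0.946]
wrist_force: [0.3, 0.8, -1.5]
width: 0.154
```

```bash
python3 -c "
from go import *
p,Rf=pre(.150);print(p);delta(p,Rf)"
```

```text
[0.67190463 0.07930615 0.25386038]
t 9.33 pos [0.6398 0.1412 0.2953] q [-0.02 -0.15  2.06  0.58  0.73  0.62] F [ 0.3   0.75 -1.48] w 0.154
shift [-32.3  69.4  26.8] turn [-0.12  0.86 -0.1 ]
```

arm_command(
  targets="-8 25 5 0 0 0 0; -16 50 14 0 0.4 0 0; -28 69 22 0 0.8 0 0; -32 69 27 0 0.8 0 0; -32 69 27 0 0.8 0 0; -32 69 27 0 0.8 0 0; -32 69 27 0 0.8 0 0",
)

```text
time: 9.92
tool_pos: [0.6727, 0.0824, 0.2563]
tcp_rot: [-2.654, -0.814, -0.965]
wrist_force: [-0.2, -0.1, -1.3]
width: 0.158
```

```bash
python3 -c "
from go import *
p,Rf=pre(.150);print(p);delta(p,Rf)
for n in('top','scene'):
  im,d=bot.read_camera(n);cv2.imwrite('pics/%s7.png'%n,im);np.savez(f'{n}7.npz',im=im,d=d)
a=cv2.imread('pics/top7.png')[170:290,270:410];b=cv2.imread('pics/scene7.png')[150:290,270:410]
cv2.imwrite('pics/t7.png',cv2.resize(a,None,fx=5,fy=5));cv2.imwrite('pics/s7.png',cv2.resize(b,None,fx=4,fy=4))"
```

```text
[0.67190463 0.07930615 0.25386038]
t 9.92 pos [0.6727 0.0824 0.2563] q [-0.14 -0.05  2.05  0.72  0.72  0.38] F [-0.16 -0.08 -1.31] w 0.158
shift [-3.4  2.1  0.3] turn [-0.12  0.01 -0.04]
```

View pics/t7.png

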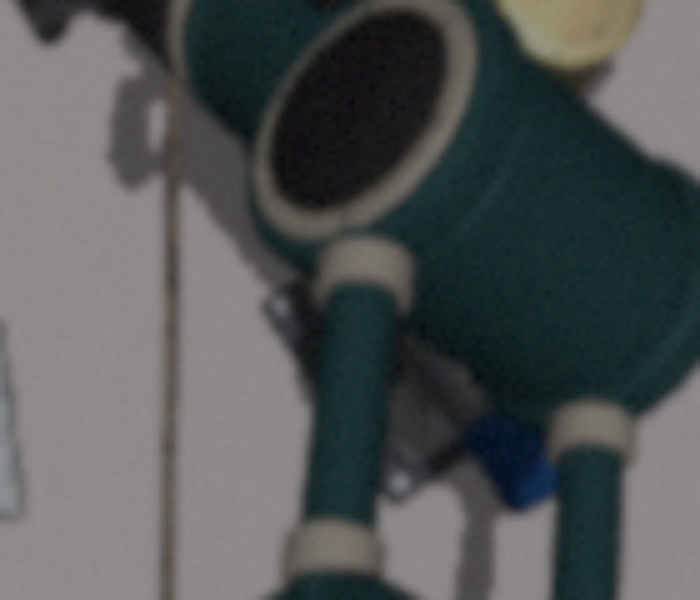

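View pics/s7.png

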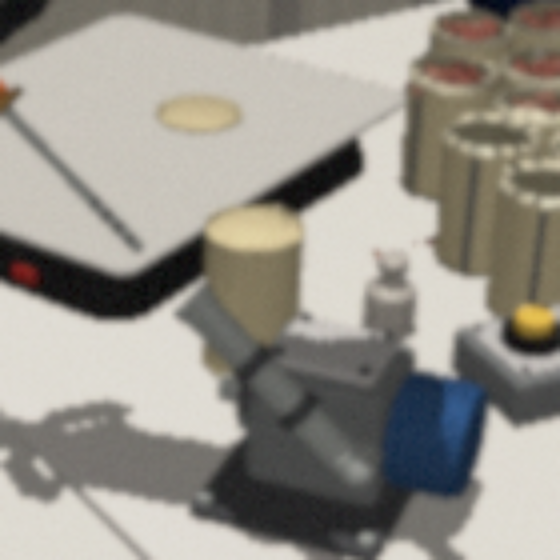

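```bash
cat > chk.py <<'E'
from go import *
import sys
n=sys.argv[1]
S,T=cams()
s=bot.read_state();Rm=R.from_rotvec(s['tcp_rot']).as_matrix()
g=s['tool_pos']-.019*Rm[:,2];x=Rm[:,0]
stop=g-.042*x;tip=stop-.116*x
print("pred tip",tip.round(4),"proj",S.proj(tip).round(1),"collar",S.proj(stop+.003*x).round(1),"mouth proj",S.proj(MOUTH).round(1))
d=frame(YAW,40).as_matrix()
print("tip in tube frame (side,up,along) mm",((tip-MOUTH)@np.stack([d[:,1],-d[:,2],d[:,0]],1)*1000).round(1), "axis err deg",np.degrees(np.arccos(x@d[:,0])).round(2))
im=cv2.imread(f'pics/scene{n}.png');x0,y0,x1,y1=[int(a) for a in sys.argv[2:6]];f=int(sys.argv[6])
c=cv2.resize(im[y0:y1,x0:x1],None,fx=f,fy=f,interpolation=cv2.INTER_CUBIC)
def pl(Q,col):
    q=((S.proj(Q)-[x0,y0]+.5)*f).round().astype(int);cv2.polylines(c,[q.reshape(-1,1,2)],False,col,1)
pl(np.array([tip,g+.05*x]),(0,0,255));pl(np.array([MOUTH,MOUTH-.135*d[:,0]]),(0,200,0))
pl(np.array([MOUTH+.015*d[:,2],MOUTH-.015*d[:,2]]),(0,200,0))
cv2.imwrite(f'pics/chk{n}.png',c)
E
python3 chk.py 7 250 150 380 290 5
```

```text
pred tip [0.5632 0.0079 0.1706] proj [305.7 213. ] collar [270.4 176.8] mouth proj [317.1 224.5]
tip in tube frame (side,up,along) mm [-1.8  0.8 38.9] axis err deg 0.11
```

View pics/chk7.png

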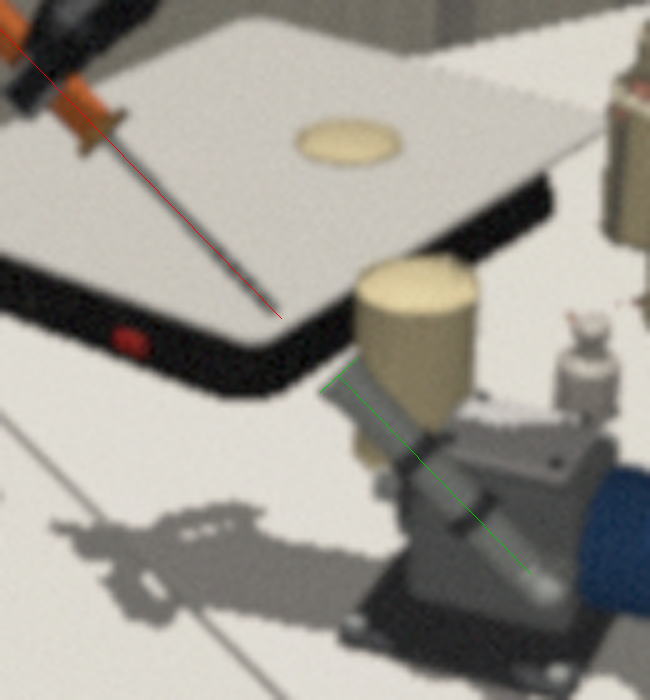

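```bash
cat > rodd.py <<'E'
from go import *
import sys
from scipy.optimize import least_squares
S,T=cams();n=sys.argv[1]
z=np.load(f'scene{n}.npz');d=z['d']
s=bot.read_state();Rm=R.from_rotvec(s['tcp_rot']).as_matrix();g=s['tool_pos']-.019*Rm[:,2];x=Rm[:,0]
v,u=np.nonzero(d>0);P=S.pts(u,v,d[v,u]);w=P-g;a=w@x;r=np.linalg.norm(w-np.outer(a,x),axis=1)
m=(a>-.150)&(a<-.058)&(r<.012);P=P[m];a=a[m];print(len(P))
D=frame(YAW,40).as_matrix()
def res(q):
    dd=D[:,0]+q[2]*D[:,1]+q[3]*D[:,2];dd/=np.linalg.norm(dd)
    w=P-(MOUTH+q[0]*D[:,1]+q[1]*D[:,2]);return np.linalg.norm(w-np.outer(w@dd,dd),axis=1)-.004
q=least_squares(res,[-.0018,-.0008,0,0],loss='soft_l1',f_scale=.002)
print("line at mouth plane: side,toolz mm",(q.x[:2]*1000).round(2),"slopes deg",np.degrees(q.x[2:]).round(2),"rms",np.sqrt(np.mean(q.fun**2)))
a=(P-MOUTH)@D[:,0];print("at tip plane (38mm): ",((q.x[:2]+.038*q.x[2:])*1000).round(2))
E
python3 rodd.py 7
```

```text
131
line at mouth plane: side,toolz mm [-4.81 -1.68] slopes deg [1.59 0.09] rms 0.0013915766232315816
at tip plane (38mm):  [-3.76 -1.61]
```

arm_command(
  targets="-8 1.5 0.5 0 0 0 0; -18 3 1 0 0 0 0; -28 3 1 0 0 0 0; -28 3 1 0 0 0 0; -28 3 1 0 0 0 0; -28 3 1 0 0 0 0; -28 3 1 0 0 0 0",
)

```text
time: 10.6
tool_pos: [0.6584, 0.0673, 0.2389]
tcp_rot: [-2.654, -0.814, -0.968]
wrist_force: [0.6, 0.5, -1.2]
width: 0.151
```

```bash
python3 -c "
from go import *
p,Rf=pre(.0);delta(p,Rf)
for n in('top','scene'):
  im,d=bot.read_camera(n);cv2.imwrite('pics/%s8.png'%n,im);np.savez(f'{n}8.npz',im=im,d=d)
"; python3 chk.py 8 270 160 370 280 6; python3 rodd.py 8
```

```text
t 10.6 pos [0.6584 0.0673 0.2389] q [-0.17 -0.05  2.1   0.76  0.71  0.31] F [ 0.58  0.46 -1.16] w 0.151
shift [-1.267e+02 -2.300e+00 -1.000e-01] turn [-0.   -0.1  -0.02]
pred tip [ 0.5481 -0.0072  0.1516] proj [314.3 221. ] collar [279.4 185. ] mouth proj [317.1 224.5]
tip in tube frame (side,up,along) mm [ 2.3 -0.2 10.6] axis err deg 0.09
129
line at mouth plane: side,toolz mm [-1.14 -2.77] slopes deg [-0.67 -0.34] rms 0.0016326468478561607
at tip plane (38mm):  [-1.59 -3.  ]
```

View pics/chk8.png

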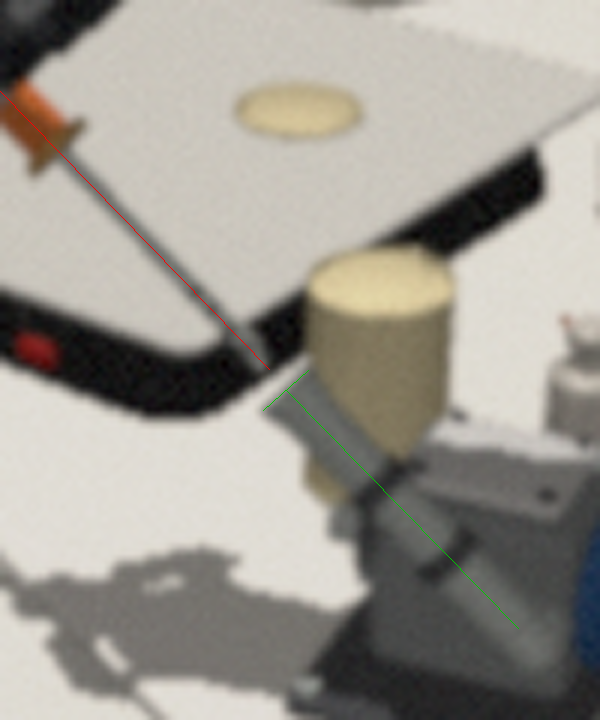

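arm_command(
  targets="-5 0 0.5 0 0 0 0; -10 0 0.5 0 0 0 0; -15 0 0.5 0 0 0 0; -20 0 0.5 0 0 0 0; -25 0 0.5 0 0 0 0; -25 0 0.5 0 0 0 0; -25 0 0.5 0 0 0 0",
)

```text
time: 11.28
tool_pos: [0.6419, 0.0565, 0.2211]
tcp_rot: [-2.655, -0.812, -0.966]
wrist_force: [-0.1, -0.4, -1.4]
width: 0.149
```

```bash
python3 -c "
from go import *
p,Rf=pre(.0);delta(p,Rf)
s=bot.read_state();print('F tool',R.from_rotvec(s['tcp_rot']).inv().apply(s['wrist_force']).round(2),'T',s['torque'].round(2))
for n in('top','scene'):
  im,d=bot.read_camera(n);cv2.imwrite('pics/%s9.png'%n,im);np.savez(f'{n}9.npz',im=im,d=d)
"; python3 chk.py 9 270 160 370 280 6;python3 rodd.py 9
```

```text
t 11.28 pos [0.6419 0.0565 0.2211] q [-0.2  -0.07  2.14  0.79  0.7   0.25] F [-0.12 -0.43 -1.36] w 0.149
shift [-100.1   -1.9   -0.9] turn [-0.05 -0.02 -0.09]
F tool [-1.13  0.29  0.82] T [-0.27  0.34 -0.01]
pred tip [ 0.5322 -0.0179  0.1347] proj [321.6 228.7] collar [286.9 193. ] mouth proj [317.1 224.5]
tip in tube frame (side,up,along) mm [  2.1  -0.8 -15. ] axis err deg 0.08
125
line at mouth plane: side,toolz mm [-0.06 -0.56] slopes deg [-1.45 -2.81] rms 0.0025709149557021165
at tip plane (38mm):  [-1.01 -2.42]
```

View pics/chk9.png

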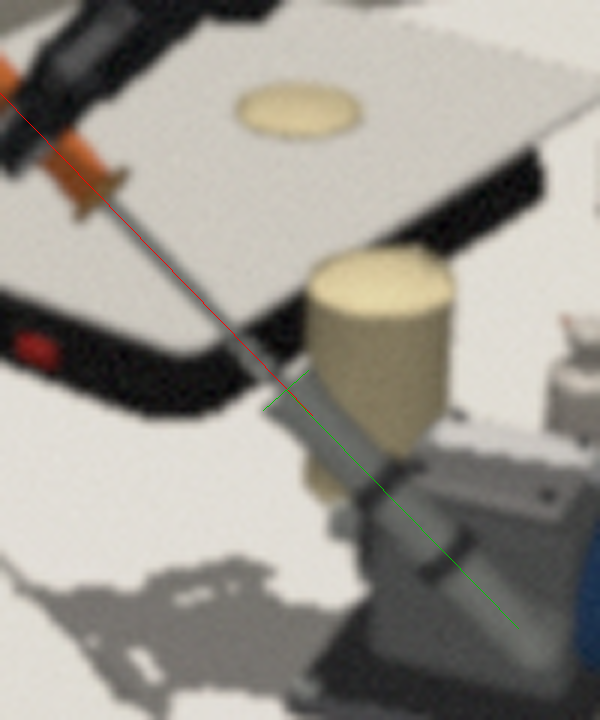

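arm_command(
  targets="-4 -0.5 0 0 0 0 0; -8 -1 0 0 0 0 0; -12 -1 0 0 0 0 0; -16 -1 0 0 0 0 0; -20 -1 0 0 0 0 0; -25 -1 0 0 0 0 0; -25 -1 0 0 0 0 0",
)

```text
time: 11.97
tool_pos: [0.6248, 0.0466, 0.2043]
tcp_rot: [-2.655, -0.813, -0.964]
wrist_force: [-0.0, -0.6, -2.6]
width: 0.152
```

```bash
cat > f.py <<'E'
from go import *
p,Rf=pre(.0);delta(p,Rf)
s=bot.read_state();print('F tool',R.from_rotvec(s['tcp_rot']).inv().apply(s['wrist_force']).round(2),'T',s['torque'].round(2))
E
python3 f.py
```

```text
t 11.97 pos [0.6248 0.0466 0.2043] q [-0.23 -0.08  2.19  0.83  0.7   0.18] F [-0.01 -0.6  -2.55] w 0.152
shift [-74.2  -0.5  -1.1] turn [-0.08  0.03 -0.09]
F tool [-1.9   0.49  1.73] T [-0.24  0.32  0.01]
```

arm_command(
  targets="-5 0 0 0 0 0 0; -10 0 0 0 0 0 0; -15 0 0 0 0 0 0; -20 0 0 0 0 0 0; -25 0 0 0 0 0 0; -30 0 0 0 0 0 0; -30 0 0 0 0 0 0; -30 0 0 0 0 0 0",
)

```text
time: 12.63
tool_pos: [0.6065, 0.0339, 0.1859]
tcp_rot: [-2.655, -0.812, -0.966]
wrist_force: [0.6, 0.1, -0.9]
width: 0.153
```

```bash
python3 f.py;  python3 -c "
from go import *
for n in('top','scene'):
  im,d=bot.read_camera(n);cv2.imwrite('pics/%s10.png'%n,im);np.savez(f'{n}10.npz',im=im,d=d)
"; python3 chk.py 10 270 160 370 280 6
```

```text
t 12.63 pos [0.6065 0.0339 0.1859] q [-0.27 -0.08  2.23  0.87  0.7   0.1 ] F [ 0.6   0.15 -0.89] w 0.153
shift [-45.4  -0.9  -0.9] turn [-0.04 -0.03 -0.08]
F tool [-0.13  0.22  1.06] T [-0.22  0.34  0.07]
pred tip [ 0.4968 -0.0406  0.0994] proj [337.2 245.2] collar [302.8 209.8] mouth proj [317.1 224.5]
tip in tube frame (side,up,along) mm [  1.1  -0.9 -69.9] axis err deg 0.08
```

View pics/chk10.png

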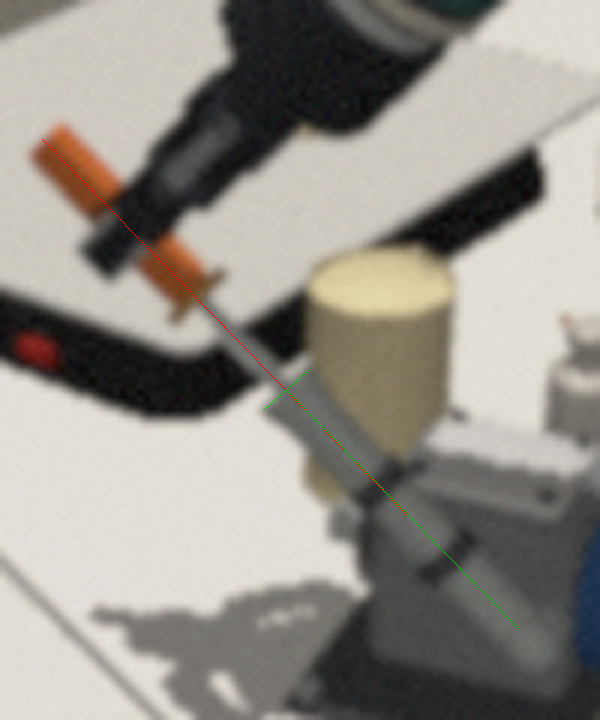

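arm_command(
  targets="-6 0 -0.5 0 0 0 0; -12 0 -0.5 0 0 0 0; -18 0 -0.5 0 0 0 0; -24 0 -0.5 0 0 0 0; -30 0 -0.5 0 0 0 0; -36 0 -0.5 0 0 0 0; -36 0 -0.5 0 0 0 0; -36 0 -0.5 0 0 0 0",
)

```text
time: 13.4
tool_pos: [0.5833, 0.0182, 0.163]
tcp_rot: [-2.655, -0.812, -0.966]
wrist_force: [-0.5, -0.3, -1.8]
width: 0.152
```

```bash
python3 f.py
```

```text
t 13.4 pos [0.5833 0.0182 0.163 ] q [-0.32 -0.09  2.29  0.92  0.7   0.  ] F [-0.55 -0.31 -1.78] w 0.152
shift [-9.2 -0.9 -0.4] turn [-0.05 -0.02 -0.1 ]
F tool [-1.62 -0.05  0.96] T [-0.23  0.31  0.02]
```

Now creep to contact.

arm_command(
  targets="-2 0 0 0 0 0 0; -4 0 0 0 0 0 0; -6 0 0 0 0 0 0; -7 0 0 0 0 0 0; -7 0 0 0 0 0 0; -7 0 0 0 0 0 0",
)

```text
time: 13.9
tool_pos: [0.5793, 0.0154, 0.159]
tcp_rot: [-2.654, -0.813, -0.967]
wrist_force: [-0.1, 0.5, -0.9]
width: 0.143
```

```bash
python3 f.py;  python3 -c "
from go import *
for n in('top','scene'):
  im,d=bot.read_camera(n);cv2.imwrite('pics/%s11.png'%n,im);np.savez(f'{n}11.npz',im=im,d=d)
"; python3 chk.py 11 270 160 370 280 6
```

```text
t 13.9 pos [0.5793 0.0154 0.159 ] q [-0.33 -0.09  2.3   0.92  0.7  -0.02] F [-0.08  0.46 -0.91] w 0.143
shift [-2.9 -1.  -0.4] turn [-0.04 -0.05 -0.04]
F tool [-0.44 -0.42  0.82] T [-0.29  0.34 -0.07]
pred tip [ 0.4691 -0.0592  0.072 ] proj [349.6 257.7] collar [315.4 222.6] mouth proj [317.1 224.5]
tip in tube frame (side,up,along) mm [   1.    -0.5 -113. ] axis err deg 0.06
```

View pics/chk11.png

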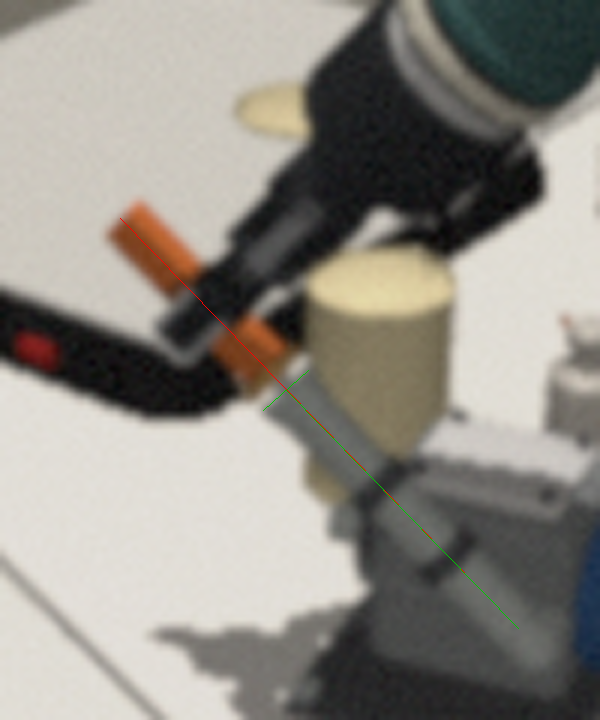

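arm_command(
  targets="-1 0 0 0 0 0 0; -2 0 0 0 0 0 0; -3 0 0 0 0 0 0; -3 0 0 0 0 0 0; -3 0 0 0 0 0 0",
)

```text
time: 14.42
tool_pos: [0.5773, 0.0141, 0.157]
tcp_rot: [-2.654, -0.813, -0.967]
wrist_force: [0.0, -0.8, -1.5]
width: 0.153
```

```bash
python3 f.py
```

```text
t 14.42 pos [0.5773 0.0141 0.157 ] q [-0.34 -0.09  2.3   0.93  0.7  -0.03] F [ 0.02 -0.83 -1.52] w 0.153
shift [ 0.3 -1.  -0.4] turn [-0.04 -0.04 -0.05]
F tool [-1.32  0.7   0.87] T [-0.27  0.37 -0.02]
```

arm_command(
  targets="-1 0 0 0 0 0 0; -2 0 0 0 0 0 0; -2 0 0 0 0 0 0; -2 0 0 0 0 0 0",
)

```text
time: 14.75
tool_pos: [0.5767, 0.0135, 0.1565]
tcp_rot: [-2.653, -0.813, -0.968]
wrist_force: [3.2, 2.9, -1.0]
width: 0.154
```

```bash
python3 f.py;  python3 -c "
from go import *
for n in('scene',):
  im,d=bot.read_camera(n);cv2.imwrite('pics/%s12.png'%n,im);np.savez(f'{n}12.npz',im=im,d=d)
"; python3 chk.py 12 280 180 360 260 8
```

```text
t 14.75 pos [0.5767 0.0135 0.1565] q [-0.34 -0.09  2.3   0.93  0.7  -0.03] F [ 3.22  2.9  -0.98] w 0.154
shift [ 1.2 -1.1 -0.2] turn [-0.03 -0.12 -0.04]
F tool [ 2.65 -0.59  3.52] T [ 0.25 -0.15  0.07]
pred tip [ 0.4665 -0.0611  0.0693] proj [350.8 258.9] collar [316.7 223.8] mouth proj [317.1 224.5]
tip in tube frame (side,up,along) mm [   1.1   -0.5 -117.2] axis err deg 0.12
```

View pics/chk12.png

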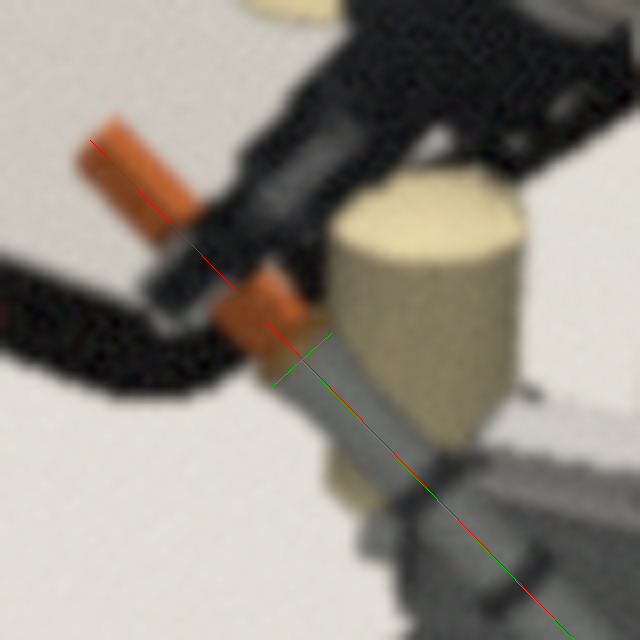

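arm_command(
  targets="-0.5 0 0 0 0 0 0; -1 0 0 0 0 0 0; -1 0 0 0 0 0 0; -1 0 0 0 0 0 0",
)

```text
time: 15.13
tool_pos: [0.5767, 0.0134, 0.1567]
tcp_rot: [-2.652, -0.813, -0.97]
wrist_force: [5.5, 6.0, 0.1]
width: 0.15
```

```bash
python3 f.py
```

```text
t 15.13 pos [0.5767 0.0134 0.1567] q [-0.34 -0.09  2.3   0.93  0.7  -0.03] F [5.52 5.99 0.15] w 0.15
shift [ 1.2 -1.2 -0. ] turn [-0.04 -0.2  -0.04]
F tool [ 6.15 -1.87  5.01] T [ 0.58 -0.53  0.13]
```

arm_command(
  targets="3 0 0 0 0 0 0; 12 0 0 0 0 0 0; 24 0 0 0 0 0 0; 38 0 0 0 0 0 0; 53 0 0 0 0 0 0; 68 0 0 0 0 0 0; 83 0 0 0 0 0 0; 98 0 0 0 0 0 0; 113 0 0 0 0 0 0; 125 0 0 0 0 0 0",
)

```text
time: 15.97
tool_pos: [0.6551, 0.0665, 0.2356]
tcp_rot: [-2.655, -0.814, -0.966]
wrist_force: [0.0, -1.2, -1.0]
width: 0.156
```

```bash
python3 f.py
```

```text
t 15.97 pos [0.6551 0.0665 0.2356] q [-0.18 -0.06  2.1   0.76  0.71  0.3 ] F [ 0.01 -1.18 -1.02] w 0.156
shift [-122.    -1.2   -0.4] turn [-0.02  0.01 -0.02]
F tool [-1.16  0.99  0.36] T [-0.19  0.36 -0.01]
```

arm_command(
  targets="15 0 0 0 0 0 0; 30 0 0 0 0 0 0; 45 0 0 0 0 0 0; 45 0 0 0 0 0 0; 45 0 0 0 0 0 0",
)

```text
time: 16.38
tool_pos: [0.6833, 0.0857, 0.2643]
tcp_rot: [-2.654, -0.815, -0.966]
wrist_force: [-0.1, -1.2, -2.2]
width: 0.157
```

```bash
python3 - <<'E'
from go import *
S,T=cams()
c=T.plane(np.array([240,270,275,243.25]),np.array([238,234.5,273.75,276.75]),.012);print(c.round(4),c.mean(0))
im,_=load('scene');
# scene corners from c3 crop (3.8x, off 130,250)
q=np.array([(540,177),(640,260),(532,322),(437,232)])/3.8+[130,250]
k=S.plane(q[:,0],q[:,1],.012);print(k.round(4),k.mean(0))
ctr=c.mean(0)
for yaw in(16,34,):
  Rf=frame(yaw,0);x=Rf.as_matrix()[:,0]
  tip=np.array([ctr[0],ctr[1],.2]);p=tcp_for(tip+.116*x,Rf);print(yaw,p);delta(p,Rf)
E
```

```text
[[0.4956 0.2076 0.012 ]
 [0.5054 0.1325 0.012 ]
 [0.4067 0.1182 0.012 ]
 [0.3985 0.1972 0.012 ]] [0.45156185 0.16387127 0.012     ]
[[0.5033 0.1377 0.012 ]
 [0.4045 0.1243 0.012 ]
 [0.3922 0.2012 0.012 ]
 [0.4896 0.2135 0.012 ]] [0.44741851 0.16920323 0.012     ]
16 [0.6034412  0.20742197 0.181     ]
t 16.38 pos [0.6833 0.0857 0.2643] q [-0.13 -0.03  2.03  0.7   0.72  0.41] F [-0.07 -1.17 -2.23] w 0.157
shift [ -51.9 -145.6   65.3] turn [ -6.35 -39.67  17.4 ]
34 [0.58254979 0.25222375 0.181     ]
t 16.38 pos [0.6833 0.0857 0.2643] q [-0.13 -0.03  2.03  0.7   0.72  0.41] F [-0.07 -1.17 -2.23] w 0.157
shift [ -45.9 -194.4   70.3] turn [ -0.06 -40.01   0.14]
```

arm_command(
  targets="0 -25 0 0 0 0 0; -2 -55 0 0 -5 0 0; -6 -85 3 0 -11 0 0; -12 -112 10 0 -17 0 0; -20 -138 20 0 -23 0 0; -28 -160 33 0 -29 0 0; -36 -178 48 0 -35 0 0; -44 -192 62 0 -39 0 0; -46 -197 70 0 -40 0 0; -46 -197 70 0 -40 0 0",
)

```text
time: 17.22
tool_pos: [0.5792, 0.255, 0.1772]
tcp_rot: [-3.001, -0.924, 0.009]
wrist_force: [-0.1, -0.1, -1.3]
width: 0.15
```

arm_command(
  targets="0 0 0 0 0 0 0; 0 0 0 0 0 0 0; 0 0 0 0 0 0 0; 0 0 0 0 0 0 0; 0 0 0 0 0 0 0; 0 0 0 0 0 0 0",
)

```text
time: 17.72
tool_pos: [0.5813, 0.2538, 0.1825]
tcp_rot: [-3.003, -0.919, -0.003]
wrist_force: [0.1, 0.6, -2.0]
width: 0.151
```

```bash
python3 - <<'E'
from go import *
Rf=frame(34,0);x=Rf.as_matrix()[:,0]
delta(tcp_for(np.array([.4495,.1665,.2])+.116*x,Rf),Rf)
s=bot.read_state();Rm=R.from_rotvec(s['tcp_rot']).as_matrix();g=s['tool_pos']-.019*Rm[:,2]
print("tip",(g-.158*Rm[:,0]).round(4),"pitch",np.degrees(np.arcsin(Rm[2,0])),s['joint_vel'].round(3))
for n in('top','scene'):
  im,d=bot.read_camera(n);cv2.imwrite('pics/%s13.png'%n,im);np.savez(f'{n}13.npz',im=im,d=d)
E
```

```text
t 17.72 pos [0.5813 0.2538 0.1825] q [0.37 0.22 1.75 0.   1.17 1.35] F [ 0.07  0.58 -2.  ] w 0.151
shift [-0.1 -1.4  1.5] turn [-0.04 -0.14  0.04]
tip [0.4504 0.1653 0.2012] pitch 0.13882838441003073 [ 0.007  0.008 -0.001 -0.002 -0.     0.   ]
```

View pics/scene13.png

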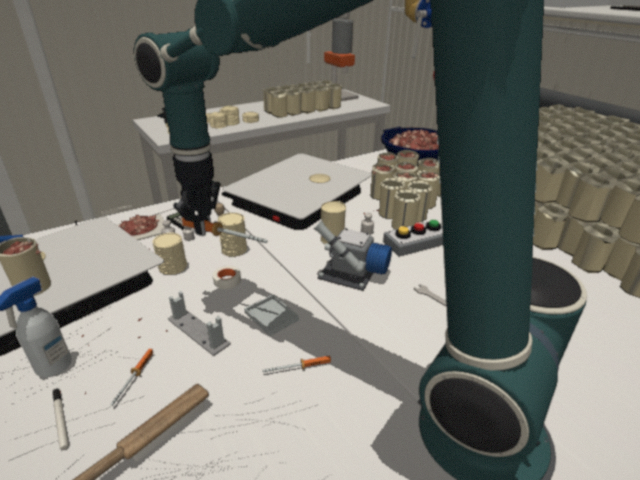

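View pics/top13.png

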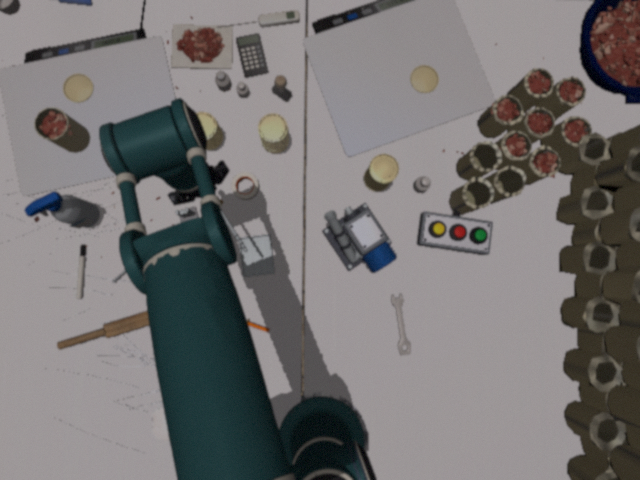

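```bash
python3 - <<'E'
from go import *
S,T=cams()
tip=np.array([.4504,.1653,.2012]);print(S.proj(tip),T.proj(tip))
a=cv2.imread('pics/top13.png')[190:290,200:290];b=cv2.imread('pics/scene13.png')[190:290,180:290]
a=cv2.convertScaleAbs(cv2.resize(a,None,fx=4,fy=5),alpha=1.4)
cv2.imwrite('pics/z13.png',np.hstack([a,cv2.resize(b,(440,500))[:500]]))
E
```

```text
[268.00367781 241.37722828] [246.90138452 251.47432652]
```

View pics/z13.png

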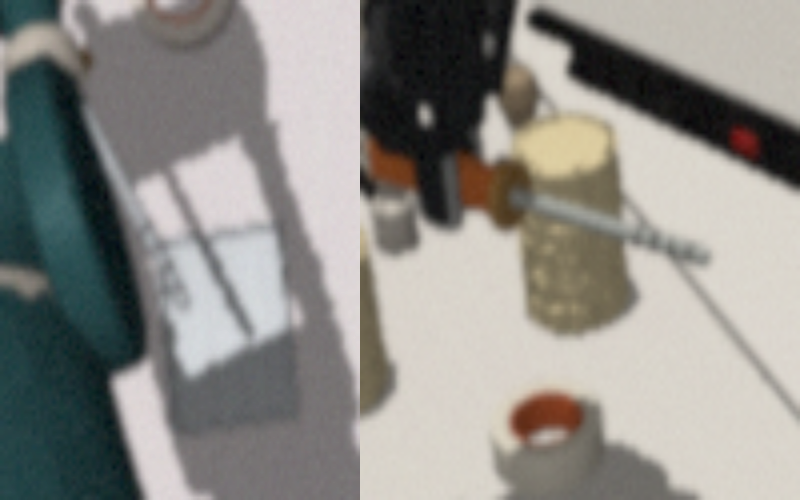

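arm_command(
  targets="0 0 0 0 0 0 0; 0 0 0 0 0 0 0; 0 0 0 0 0 0 0; 0 0 0 0 0 0 0",
)

```text
time: 18.15
tool_pos: [0.581, 0.2545, 0.1814]
tcp_rot: [-3.002, -0.921, -0.0]
wrist_force: [-1.3, 0.4, -2.4]
width: 0.153
```

```bash
python3 - <<'E'
from go import *
S,T=cams()
print("tip tri",tri(T,(245.5,251.6),S,(267.5,241.6)),"collar scene proj", )
s=bot.read_state();Rm=R.from_rotvec(s['tcp_rot']).as_matrix();g=s['tool_pos']-.019*Rm[:,2]
print(S.proj(g-.039*Rm[:,0]),s['tool_pos'],s['joint_vel'].round(3),s['width'])
print(bot.finish_job())
E
```

```text
tip tri (array([0.44971086, 0.16752435, 0.20184808]), np.float64(0.001382053729584551)) collar scene proj
[217.60962332 229.59112283] [0.58098222 0.25449518 0.18144097] [ 0.002 -0.001 -0.    -0.002 -0.    -0.001] 0.15272196348211176
the job is handed in; nothing more can be done
None
```

I carried out every step and handed the job in at about 18 s; no verdict was reported, so the result rests on my own checks below.

- **Buttons:** I pressed red, then yellow, in two separate presses, each until it bottomed out. I never moved the fingers over green. Yellow peaked at about 37 N, close to the 40 N limit and more than I meant. Both buttons bottomed out at a TCP height of about 54 mm, where the text implies 50 mm. The depth picture also showed the tops about 3 mm higher than the text says.
- **Gauge rod in the tube:** I gripped it by the orange handle and lifted it straight out. I slid it down the guide tube until the collar stopped on the mouth, with about 6–8 N along the tube. The picture taken at first contact showed the collar on the mouth. The rod's sideways position measured by depth and by the arm differed by 2–4 mm. That was within the tube's clearance, and no side force built up.
- **Final hold:** I drew the rod right out and it is now level over the tray. From the two camera views, the tip is at (0.450, 0.168, 0.202) m; the arm's pose gave (0.450, 0.165, 0.201) m. The tray centre measures about (0.450, 0.167) m. The pose is level within 0.2°, the joint speeds are near zero and the rod is still gripped. In the last pictures nothing touches the rod except the gripper, and the can, check weight and tape roll look unmoved.

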